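# Put the stray optics parts back in their trays

### The arm

A 6-joint arm with a two-finger parallel gripper is mounted at the origin on a cart in front of the work surface, level with it; the furniture and walls round the work are solid. World frame = base frame: x ahead of the robot, y to its left, z up, the work surface at z = 0. Lengths are in m, angles in rad, forces in N, time in s.
With the tool pointing down it reaches from about 0.25 to 0.8 m from the base axis. Payload 3.9 kg.
Tool frame: the origin (TCP) lies at the very end of the fingers, on their centre line; the grasp point (between the pads) lies 19 mm behind it; z points along the fingers, y is the line along which they close (so a half turn about z gives the same grasp; the last joint's range is limited). The gripper opens to 85 mm and grips with 20 to 120 N. Pads are 22 mm wide; open, the fingers measure 114 mm over their backs; the gripper's body (76 mm by 85 mm) begins 54 mm behind the grasp point. The pads swing forward as they close: fully open they stand 13 mm farther back than shut.
Start: joints at [-1.262, 0.26, -0.138, 1.173, 0, 1.571], TCP at [0.16, -0.5, 0.231] pointing down, gripper open.
Joint ranges: [-2.78, 2.78], [-0.83, 1.72], [-1.28, 1.37], [-1.9, 2.12], [-1.57, 1.48], [-3.14, 3.14]. Speed limits (rad/s): [2.57, 2.57, 3.14, 3.14, 3.14, 3.14].

### API

Orientations are given as a unit quaternion [x, y, z, w].
In Python, from rig import ctrl, imaging gives the robot as it stands. The module is installed in compiled form; this text tells all that it offers.
- The arm moves only by the tool apply_moves, never from a script. Its argument "rows" is a list of rows, each an object with "linear": the shift along the tool's x, y, z in units of 40 mm (1.0 is 40 mm), a list of three; "yaw": the turn about the tool's z in rad; "gripper": the closure, from -1 (fully open) to 1 (shut). A call has 1 to 20 rows; each row shifts and turns the commanded pose from where the row before left it, along the tool's axes as they then stand; what a row does not reach is not made up. A row lasts 1/12 s, in which the tool goes at most 41.7 mm and 7.16 degrees, less where a joint would pass 70% of its speed; a pose out of reach is approached as far as the arm can. A call is refused whole if a number of a shift passes 1 or a number of a turn 0.125, either way. A call with a gripper value outside its range is refused whole. The fingers move at their own pace and stop on an object; "squeeze" is the grip in N (left out, the last holds). Time passes only in rows, so rows that do not move let the fingers close. It gives the time, the measured TCP pose, the force, the opening and the grip force at its end, in the units of the state.
- ctrl.state(): the state, without advancing time (a new reading comes with each control period).
- imaging.grab_frame(name): name is "scene" or "top" or "wrist"; returns (picture, depth): 384x512x3 uint8, red, green, blue; 384x512 float32, m along the optical axis (not along the pixel's ray), 0 where there is no reading.
- imaging.get_calibration(name): a dict with "camera_matrix" (3x3 intrinsics, pixels), "D" ([k1, k2, p1, p2, k3] as OpenCV has them; the pictures are not rectified), "eye" and "attitude" of the camera in the world; the wrist camera has in their place "tool_from_camera" (4x4, takes a point from camera to tool coordinates, whose origin is the TCP and whose axes are the flange's). Camera axes: x right, y down, z forward; pixel columns grow to the right and rows downward; lengths in m; the calibration is good to about 2 mm. A picture is of the moment at which its call begins: read the wrist's pose just before it. get_calibration takes no time and is no camera call.
- ctrl.job_done(): hands the job in; it is judged then, once.
The state is a dict: "time": time; "joints": joint angles; "dq": joint speeds; "tau": joint torques, N m; "ee_pos": TCP position; "tool_rot": TCP orientation; "wrist_force": force on the tool from outside, world axes, zero at the start; "torque": the same for the moment, N m; "width": opening from 0.0 (shut) to 1.0 (fully open); "gripper_force": force on a finger pad.
Only numpy, scipy, OpenCV 4.12 (cv2) and the standard library are available. Lean on these libraries where they do the work, as an engineer would, in place of code of your own. Each camera call takes 0.05 s, during which the arm holds its last target. There are 200 camera calls.

### The job

Put the four stray parts away, each lying flat inside its own place: the long steel post in the long narrow tray, the short steel post in the short narrow tray, the round white detector head, as it lies, in the square tray, and the hex key down in the L-shaped cutout of the grey insert, turned so that it drops to the bottom. Leave the brass weight and the brown bottle where they stand.

Things in the scene. Friction and masses are not known exactly. Their poses are not given: they have to be found in the camera images.
- long_post: the longer of two plain steel posts lying on the table: 13 mm thick, 101 mm long along its y axis, 0.09 kg (may vary by a third). Origin: middle of its length, on its underside; z up. It does not roll
- short_post: the shorter steel post: 13 mm thick, 51 mm long along its y axis, about 0.09 kg. Origin: middle of its length, on its underside; z up. It does not roll
- power_head: light disc-shaped optical power meter head lying flat, dark round opening in its top: 52 mm in diameter, 20 mm high, the same whichever way it is turned. Origin: centre of its underside; z up
- hex_key: dark L-shaped hex key lying flat, 9 mm thick, 38 x 90 mm over all, 0.03 kg. Origin: centre of that outline, underside; z up. Long arm (9 mm wide) along y from -45 to +45 mm, its centre line at x = -14.5 mm; short arm (9 mm wide) along x at y = +40.5 mm, ending at x = +19 mm. Balances about x = -10, y = +7 mm: pick it by the long arm at y = +5 mm
- long_tray: long narrow tray for the long post: a shallow open-topped grey metal tray, fixed to the table, inside 30 x 119 mm (x by y), walls 4 mm thick, floor 4 mm thick, rim 10 mm above the table (6 mm above its floor). Origin: centre of its underside, on the table; y runs along its length, z up
- short_tray: short narrow tray for the short post: a shallow open-topped grey metal tray, fixed to the table, inside 30 x 69 mm (x by y), walls 4 mm thick, floor 4 mm thick, rim 10 mm above the table (6 mm above its floor). Origin: centre of its underside, on the table; y runs along its length, z up
- square_tray: square tray for the detector head: a shallow open-topped grey metal tray, fixed to the table, inside 72 x 72 mm (x by y), walls 4 mm thick, floor 4 mm thick, rim 10 mm above the table (6 mm above its floor). Origin: centre of its underside, on the table; y runs along its side, z up
- key_insert: grey tool insert 68 x 120 x 10 mm (x, y, z), fixed, with an L-shaped cutout 6 mm deep, white floor 4 mm above the table. Origin: centre of underside; z up. The cutout is the hex key's outline with 5 mm spare all round: the key fits when its origin, x and y agree with the insert's. An equally deep finger scoop crosses the long slot, y = -17 to +26 mm, x = -34 (edge) to +20 mm
- brass_weight: bystander: brass weight, 28 mm in diameter, 47 mm high, standing. Origin: centre of its underside
- brown_bottle: bystander: small brown bottle with a white cap, 38 mm in diameter, 87 mm high, standing. Origin: centre of its underside

How it is judged:
At the end, for the whole second after the job is handed in: Each part lies flat, released and still on the floor of its own place (underside within 3 mm of it): posts along their trays, centred within 10.5 mm in x and y; detector head in the square tray within 13 mm; hex key at the bottom of the cutout within 6.5 mm. Bystanders left alone (x of long_post in the frame of long_tray between -0.0105 and 0.0105 m and y of long_post in the frame of long_tray between -0.0105 and 0.0105 m and z of long_post in the frame of long_tray between 0.001 and 0.007 m and angle between each of long_post, short_post, power_head, hex_key's own z axis and vertical below 0.06 rad and linear speed of each of long_post, short_post, power_head, hex_key below 0.02 m/s and angle between the y axis of long_post and the y axis of long_tray, either way round below 0.42 rad and x of short_post in the frame of short_tray between -0.0105 and 0.0105 m and y of short_post in the frame of short_tray between -0.0105 and 0.0105 m and z of short_post in the frame of short_tray between 0.001 and 0.007 m and angle between the y axis of short_post and the y axis of short_tray, either way round below 0.42 rad and x of power_head in the frame of square_tray between -0.013 and 0.013 m and y of power_head in the frame of square_tray between -0.013 and 0.013 m and z of power_head in the frame of square_tray between 0.001 and 0.007 m and x of hex_key in the frame of key_insert between -0.0065 and 0.0065 m and y of hex_key in the frame of key_insert between -0.0065 and 0.0065 m and z of hex_key in the frame of key_insert between 0.001 and 0.007 m and angle between the y axis of hex_key and the y axis of key_insert, either way round below 0.42 rad); the robot touches nothing.
It fails at once if the brass weight is moved more than 25 mm or knocked over (distance of brass_weight from where it was at the start of the episode above 0.025 m or angle between brass_weight's own z axis and vertical above 0.5 rad).
It fails at once if the brown bottle is moved more than 25 mm or knocked over (distance of brown_bottle from where it was at the start of the episode above 0.025 m or angle between brown_bottle's own z axis and vertical above 0.5 rad).
It also fails if it takes over 106 s, if anything falls off the work surface, if the arm or the gripper's body presses on something with over 40 N, if the wrist force passes 120 N, or if a joint passes its speed limit or range.

## Working session

There is one attempt and no reset: what is moved stays moved. The work goes in short steps, Python scripts to look and compute and a tool call to move; the robot and the scene stay as the last step left them, time stands still between calls to the robot, and variables do not carry over. Pictures are saved under pics/ and viewed, at most 14 in all, crops included, and the job is handed in when it is done.

Besides the shell and the picture viewer there is one more tool, called after "Call:" in YAML: its name, and indented under it one key for each argument. apply_moves: Moves the arm, as the interface text tells. Its arguments: {"type":"object","properties":{"rows":{"type":"array"},"squeeze":{"type":"number"}},"required":["rows"]}

```bash
mkdir -p pics; python3 - <<'E'
from rig import ctrl, imaging
import numpy as np, cv2
np.set_printoptions(precision=4,suppress=True)
s=ctrl.state(); print(s)
for n in ["scene","top","wrist"]:
    p,d=imaging.grab_frame(n); np.savez(f"{n}0.npz",p=p,d=d)
    cv2.imwrite(f"pics/{n}0.png",p[:,:,::-1])
    print(n,{k:np.array(v) if not isinstance(v,str) else v for k,v in imaging.get_calibration(n).items()})
a=[cv2.imread(f"pics/{n}0.png") for n in ["scene","top"]]
E
```

```text
{'time': 0.0, 'joints': array([-1.262 ,  0.2607, -0.1394,  1.1727, -0.    ,  1.5708]), 'dq': array([ 0.0004, -0.0006, -0.0008, -0.    ,  0.0014,  0.0002]), 'tau': array([ -0.0006, -40.5669,  25.3925,   0.0187,   0.0001,   0.    ]), 'ee_pos': array([ 0.1593, -0.4995,  0.2305]), 'tool_rot': array([ 0.9881,  0.1538, -0.0002, -0.001 ]), 'wrist_force': array([0.3671, 0.0193, 0.1431]), 'torque': array([ 0.0543,  0.0285, -0.0328]), 'gripper_force': 0.0, 'width': 0.9995967218634209}
scene {'camera_matrix': array([[470.0595,   0.    , 258.1126],
       [  0.    , 470.0595, 196.5865],
       [  0.    ,   0.    ,   1.    ]]), 'D': array([-0.0106,  0.    ,  0.    ,  0.    ,  0.    ]), 'eye': array([-0.317 ,  0.5681,  0.9132]), 'attitude': array([-0.4256,  0.8021, -0.3747,  0.1874])}
top {'camera_matrix': array([[378.8391,   0.    , 249.0324],
       [  0.    , 378.8391, 192.5171],
       [  0.    ,   0.    ,   1.    ]]), 'D': array([0.0079, 0.    , 0.    , 0.    , 0.    ]), 'eye': array([ 0.2427, -0.0214,  1.2136]), 'attitude': array([ 0.7035, -0.7023,  0.0783, -0.0754])}
wrist {'camera_matrix': array([[285.2074,   0.    , 256.0724],
       [  0.    , 285.2074, 191.7156],
       [  0.    ,   0.    ,   1.    ]]), 'D': array([-0.0368,  0.    ,  0.    ,  0.    ,  0.    ]), 'tool_from_camera': array([[ 0.0008, -0.9648, -0.263 ,  0.0663],
       [ 1.    ,  0.0008,  0.0002, -0.0005],
       [ 0.    , -0.263 ,  0.9648, -0.1424],
       [ 0.    ,  0.    ,  0.    ,  1.    ]])}
```

View pics/top0.png

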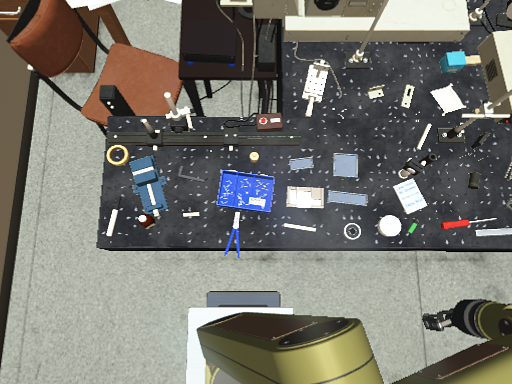

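View pics/scene0.png

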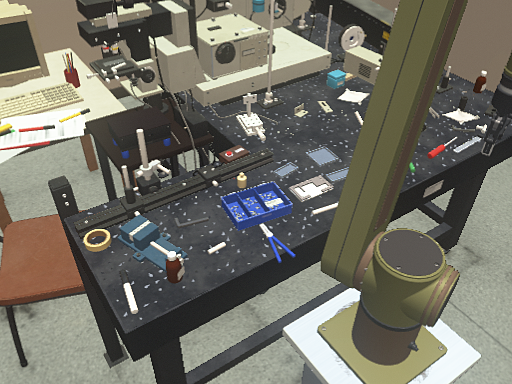

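```bash
cat > h.py <<'E'
from rig import ctrl, imaging
import numpy as np, cv2
from scipy.spatial.transform import Rotation as R
np.set_printoptions(precision=4,suppress=True)
def cam(n,s=None):
    c=imaging.get_calibration(n); K=np.array(c["camera_matrix"]); D=np.array(c["D"])
    if n=="wrist":
        T=np.array(c["tool_from_camera"]); Rt=R.from_quat(s["tool_rot"]).as_matrix()
        return K,D,Rt@T[:3,:3],Rt@T[:3,3]+np.array(s["ee_pos"])
    return K,D,R.from_quat(c["attitude"]).as_matrix(),np.array(c["eye"])
def rays(C,px):
    K,D,Rm,e=C
    u=cv2.undistortPoints(np.float64(px).reshape(-1,1,2),K,D)[:,0]
    return np.c_[u,np.ones(len(u))]@Rm.T
def onplane(C,px,z):
    r=rays(C,px); return C[3]+r*((z-C[3][2])/r[:,2])[:,None]
def tri(C1,p1,C2,p2):
    # midpoint of closest approach; returns point, gap
    a=rays(C1,[p1])[0];b=rays(C2,[p2])[0];A=np.c_[a,-b]
    t=np.linalg.lstsq(A,C2[3]-C1[3],rcond=None)[0]
    P=C1[3]+t[0]*a;Q=C2[3]+t[1]*b
    return (P+Q)/2,np.linalg.norm(P-Q)
def proj(C,P):
    K,D,Rm,e=C
    return cv2.projectPoints((np.float64(P).reshape(-1,3)-e)@Rm,np.zeros(3),np.zeros(3),K,D)[0][:,0]
def grab(n,tag):
    s=ctrl.state(); p,d=imaging.grab_frame(n); np.savez(tag+".npz",p=p,d=d,tool_rot=s["tool_rot"],ee_pos=s["ee_pos"])
    return p,d,cam(n,s)
def load(n,tag):
    f=np.load(tag+".npz"); return f["p"],f["d"],cam(n,f)
def minrect(mask,C,z):
    cs,_=cv2.findContours(mask.astype(np.uint8),cv2.RETR_EXTERNAL,cv2.CHAIN_APPROX_NONE)
    c=max(cs,key=cv2.contourArea)[:,0]
    P=onplane(C,c,z)[:,:2]; r=cv2.minAreaRect((P*1000).astype(np.float32))
    return r,c
E
python3 - <<'E'
import cv2,numpy as np
p=cv2.imread("pics/top0.png"); cv2.imwrite("pics/topA.png",cv2.resize(p[145:255,95:285],None,fx=4.2,fy=4.2,interpolation=2))
cv2.imwrite("pics/topB.png",cv2.resize(p[140:250,280:440],None,fx=5,fy=5,interpolation=2))
from h import *
p,d=[np.load("top0.npz")[k] for k in "pd"];C=cam("top")
for n,px in dict(short_tray=(301,163),sq=(345,165),long_tray=(348,198),ins=(305,196),lp=(300,227),sp=(191,214),key=(192,173),r1=(352,231),r2=(389,226),brass=(254,156),bott=(147,221),pen=(111,222)).items():
    z=d[px[1],px[0]]; print(n,z,onplane(C,[px],0)[0], C[3][2]+rays(C,[px])[0][2]*z)
E
```

```text
short_tray 1.2590977 [ 0.6128 -0.1997  0.    ] 0.006223926515936062
sq 1.2593268 [ 0.6062 -0.3463  0.    ] 0.005180524238568074
long_tray 1.2339224 [ 0.4938 -0.3501  0.    ] 0.006375215756759145
ins 1.2442087 [ 0.5002 -0.2096  0.    ] -0.0028690146347170042
lp 1.2113792 [ 0.3982 -0.1904  0.    ] 0.007735365729163668
sp 1.2154267 [0.4398 0.1616 0.    ] 0.011237078726157756
key 1.2568153 [0.5773 0.163  0.    ] -0.0002928578487173539
r1 1.1988702 [ 0.3857 -0.357   0.    ] 0.018161076694817258
r2 1.1887873 [ 0.4021 -0.477   0.    ] 0.032107091104702334
brass 1.2213823 [ 0.6369 -0.0427  0.    ] 0.04662801488657742
bott 1.157049 [0.4167 0.3024 0.    ] 0.06380409867829484
pen 1.2019424 [0.4133 0.4177 0.    ] 0.01803262749233059
```

View pics/topA.png

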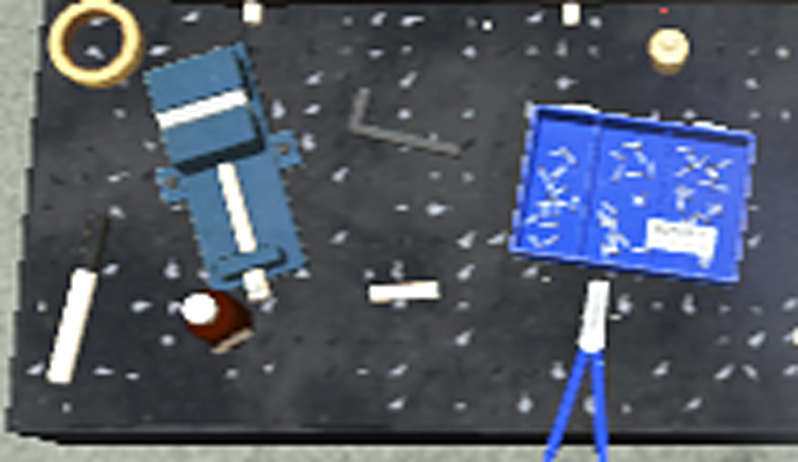

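View pics/topB.png

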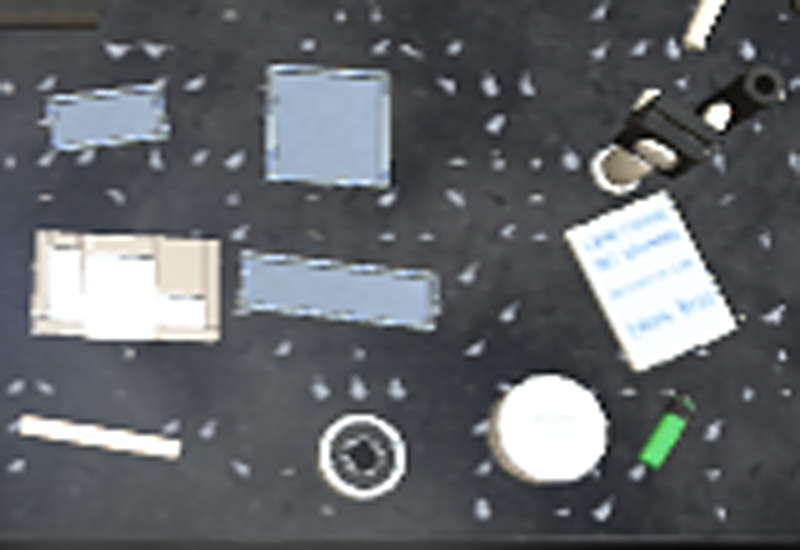

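The top view shows the short tray (301,163), square tray (345,165), long tray (348,198), insert (305,196), long post (300,227) and short post (191,214). The key is at (192,173), the detector head with its dark opening at (352,231), the brass weight at (254,156) and the bottle at (147,221). I'll move over the trays to measure with the wrist camera.

Call:
apply_moves:
  rows:
    - {"linear": [0.95,-0.33,-0.05],"yaw": 0,"gripper": -1}
    - {"linear": [0.95,-0.33,-0.05],"yaw": 0,"gripper": -1}
    - {"linear": [0.95,-0.33,-0.05],"yaw": 0,"gripper": -1}
    - {"linear": [0.95,-0.33,-0.05],"yaw": 0,"gripper": -1}
    - {"linear": [0.95,-0.33,-0.05],"yaw": 0,"gripper": -1}
    - {"linear": [0.95,-0.33,-0.05],"yaw": 0,"gripper": -1}
    - {"linear": [0.95,-0.33,-0.05],"yaw": 0,"gripper": -1}
    - {"linear": [0.8,-0.33,-0.05],"yaw": 0,"gripper": -1}
    - {"linear": [0,0,0],"yaw": 0,"gripper": -1}
    - {"linear": [0,0,0],"yaw": 0,"gripper": -1}

```text
time: 0.98
ee_pos: [0.4125, -0.3077, 0.247]
tool_rot: [0.988, 0.156, -0.0, -0.0]
wrist_force: [-0.2, 0.2, -0.3]
width: 1.001
gripper_force: 0.0
```

```bash
python3 - <<'E'
from h import *
p,d,C=grab("wrist","w1"); print(ctrl.state()["ee_pos"],C[3])
cv2.imwrite("pics/w1.png",cv2.resize(p[:,:,::-1],None,fx=1.5,fy=1.5))
E
```

```text
[ 0.4114 -0.3085  0.2469] [ 0.4755 -0.2869  0.3894]
```

View pics/w1.png

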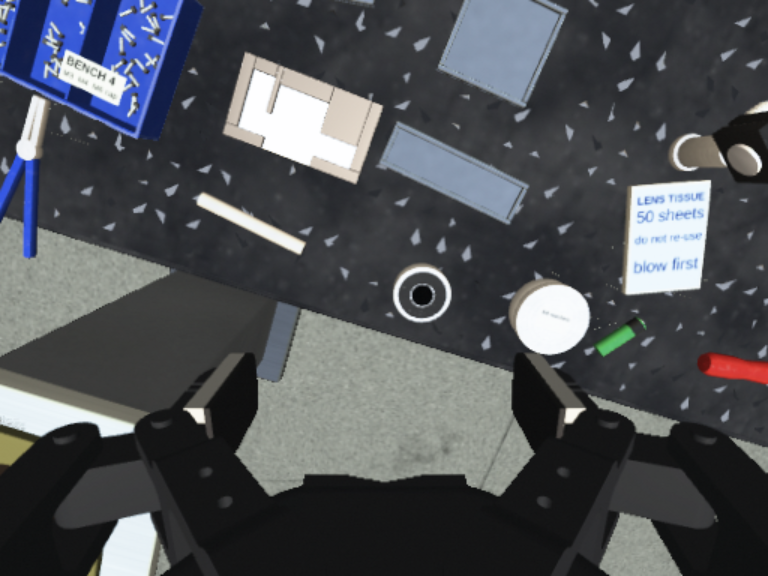

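Wrist view at 1.5x: insert at (302,118), long tray (453,172), square tray partly visible (503,45), long post (250,222), detector head (422,295). I'll shift forward for a second view that includes the short tray.

Call:
apply_moves:
  rows:
    - {"linear": [1,0,-0.2],"yaw": 0,"gripper": -1}
    - {"linear": [1,0,-0.2],"yaw": 0,"gripper": -1}
    - {"linear": [0.5,0,-0.2],"yaw": 0,"gripper": -1}
    - {"linear": [0,0,0],"yaw": 0,"gripper": -1}
    - {"linear": [0,0,0],"yaw": 0,"gripper": -1}

```text
time: 1.45
ee_pos: [0.5064, -0.2795, 0.271]
tool_rot: [0.988, 0.153, -0.0, 0.0]
wrist_force: [-1.3, -0.6, -0.8]
width: 1.002
gripper_force: 0.0
```

```bash
cat >> h.py <<'E'
def blobs(p,name,amin=60):
    hsv=cv2.cvtColor(p,cv2.COLOR_RGB2HSV); H,S,V=[hsv[...,i].astype(int) for i in range(3)]
    m={"tray":(H>98)&(H<125)&(S>35)&(S<110)&(V>90)&(V<240),
       "bright":(S<60)&(V>140)&~((H>98)&(H<125)&(S>35))}[name].astype(np.uint8)
    m=cv2.morphologyEx(m,cv2.MORPH_OPEN,np.ones((2,2),np.uint8))
    cs,_=cv2.findContours(m,cv2.RETR_EXTERNAL,cv2.CHAIN_APPROX_NONE)
    return [c[:,0] for c in cs if cv2.contourArea(c)>amin]
E
python3 - <<'E'
from h import *
p,d,C=grab("wrist","w2"); print(ctrl.state()["ee_pos"])
cv2.imwrite("pics/w2.png",cv2.resize(p[:,:,::-1],None,fx=1.5,fy=1.5))
for n,t in (("wrist","w1"),("wrist","w2")):
  p,d,C=load(n,t)
  for k,z in(("tray",.01),("bright",.012)):
    for c in blobs(p,k,200):
      P=onplane(C,c,z)[:,:2]*1000; r=cv2.minAreaRect(P.astype(np.float32))
      if 0.25<r[0][0]/1000<.75 and abs(r[0][1])<600: print(t,k,c.mean(0).round(),np.round(r[0],1),np.round(r[1],1),round(r[2],1))
E
```

```text
[ 0.5054 -0.2795  0.2708]
w1 tray [185. 228.] [ 292.8 -238.1] [21.5 80.7] 89.8
w1 tray [305. 117.] [ 491.5 -346.5] [126.2  37.4] 83.6
w1 tray [337.  30.] [ 600.8 -346.4] [79.3 74.7] 86.1
w1 bright [366. 210.] [ 397.2 -479.7] [74.  68.5] 22.8
w1 bright [282. 196.] [ 381.5 -354.9] [53.1 52.6] 18.0
w1 bright [ 38. 187.] [301.1 -18.2] [108.4 203.5] 42.4
w1 bright [167. 149.] [ 397.4 -188.7] [102.4  14.4] 81.0
w1 bright [445. 158.] [ 498.1 -548.7] [101.7  72.4] 22.7
w1 bright [22. 86.] [418.1  11.6] [18.5 55. ] 85.9
w1 bright [201.  80.] [ 493.5 -210.2] [118.8  67.5] 87.4
w1 bright [60. 52.] [474.1 -31.9] [64.1 24.6] 82.8
w2 tray [184. 263.] [ 319.5 -218.4] [21.9 32. ] 89.9
w2 tray [299. 188.] [ 491.3 -347.1] [127.4  37.7] 83.0
w2 tray [323. 112.] [ 600.7 -346.4] [79.7 75.3] 85.9
w2 tray [220.  72.] [ 608.2 -199.4] [36.9 76.1] 7.3
w2 bright [253. 299.] [ 264.3 -352.6] [145.4 311.9] 0.2
w2 bright [339. 267.] [ 384.  -455.1] [76.9 21.6] 30.1
w2 bright [278. 252.] [ 382.5 -354.5] [58.3 53.1] 18.0
w2 bright [ 32. 235.] [260.7   2.1] [144.7 151. ] 89.9
w2 bright [176. 213.] [ 398.6 -188.6] [104.   16.2] 81.1
w2 bright [423. 219.] [ 498.2 -546.9] [104.2  77.9] 22.9
w2 bright [438. 173.] [ 574.4 -541.8] [31.8 52.4] 4.4
w2 bright [ 47. 160.] [416.6   8.9] [21.1 53. ] 78.6
w2 bright [ 81. 135.] [467.7 -32.2] [64.6 24.5] 82.8
w2 bright [206. 155.] [ 494.3 -210.2] [119.3  68.5] 87.4
w2 bright [100.  13.] [628.9 -32.3] [27.6 27.6] 32.2
```

View pics/w2.png

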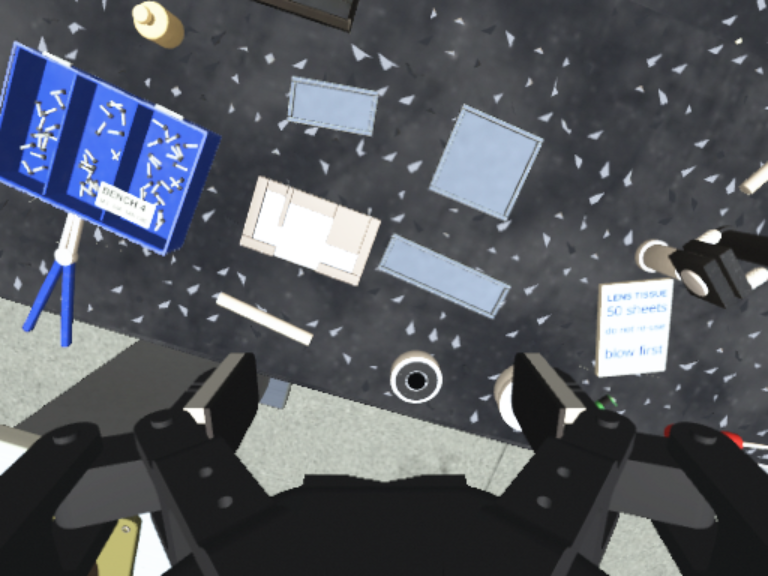

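Both wrist views agree: the outlines come out at the given sizes, and the insert's scoop opens toward the robot with its short arm toward +y. Next I'll triangulate the heights and locate the key and short post.

```bash
cat >> h.py <<'E'
def ctr(C,c,z):
    r=cv2.minAreaRect((onplane(C,c,z)[:,:2]*1000).astype(np.float32)); b=cv2.boxPoints(r)/1000
    return proj(C,[[r[0][0]/1000,r[0][1]/1000,z]])[0]
def goto(x,y,z,phi=None):
    s=ctrl.state(); M=R.from_quat(s["tool_rot"]).as_matrix(); f=np.arctan2(M[1,0],M[0,0])
    t=M.T@(np.array([x,y,z])-s["ee_pos"])/.04
    print("ee",s["ee_pos"],"phi",round(f,4),"w",round(s["width"],3),"t",s["time"],"| units",t,"norm",round(np.linalg.norm(t),2),"yaw",None if phi is None else round(-(phi-f),3),"j6",round(s["joints"][5],2))
E
python3 - <<'E'
from h import *
p1,_,C1=load("wrist","w1");p2,_,C2=load("wrist","w2")
f=np.load("top0.npz");pt=f["p"];Ct=cam("top");fs=np.load("scene0.npz");ps=fs["p"];Cs=cam("scene")
def pick(p,C,k,xy,z,amin=200):
    return min(blobs(p,k,amin),key=lambda c:np.hypot(*(cv2.minAreaRect(onplane(C,c,z)[:,:2].astype(np.float32)*1000)[0]-np.array(xy))))
for n,k,xy,z in (("long_tray","tray",(491,-347),.01),("sq","tray",(601,-346),.01),("ins","bright",(494,-210),.01),("post","bright",(398,-188),.013),("head","bright",(382,-355),.02)):
    c1=pick(p1,C1,k,xy,z);c2=pick(p2,C2,k,xy,z);print(n,*tri(C1,ctr(C1,c1,z),C2,ctr(C2,c2,z)))
xy=(608,-199);c2=pick(p2,C2,"tray",xy,.01);ct=pick(pt,Ct,"tray",xy,.01,30);print("short_tray",*tri(C2,ctr(C2,c2,.01),Ct,ctr(Ct,ct,.01)))
for k in("tray","bright"):
    for c in blobs(pt,k,15):
      r=cv2.minAreaRect((onplane(Ct,c,.012)[:,:2]*1000).astype(np.float32))
      if 350<r[0][0]<680 and -500<r[0][1]<350: print("top",k,c.mean(0).round(),np.round(r[0],1),np.round(r[1],1),round(r[2],1))
ct=pick(pt,Ct,"bright",(440,160),.013,15);cs=pick(ps,Cs,"bright",(440,160),.013,15)
print("short_post",*tri(Ct,ctr(Ct,ct,.013),Cs,ctr(Cs,cs,.013)))
# key: enlarge & gray in top
cv2.imwrite("pics/key.png",np.hstack([cv2.resize(pt[160:190,165:220,::-1],(495,270),interpolation=0), cv2.resize(ps[205:240,160:225,::-1],(300,162),interpolation=0)[:,:].repeat(1,0).__class__ and cv2.copyMakeBorder(cv2.resize(ps[205:240,160:225,::-1],(300,162),interpolation=0),0,108,0,0,0)]))
goto(.398,-.189,.10,np.deg2rad(81.05))
E
```

```text
long_tray [ 0.4915 -0.3465  0.0116] 0.0005341028893342403
sq [ 0.6006 -0.3463  0.0105] 2.27044060892785e-05
ins [ 0.4937 -0.2097  0.009 ] 0.00022851040815058523
post [ 0.3965 -0.1877  0.0073] 0.00031053589322322343
head [ 0.3803 -0.3557  0.0074] 0.00012575608566709723
short_tray [ 0.6069 -0.2002  0.0085] 0.003348219471451694
top tray [347. 199.] [ 488.8 -344.8] [121.8  32.1] 81.7
top tray [282. 204.] [ 476.1 -128.7] [140.9  61.4] 17.8
top tray [301. 164.] [ 604.4 -200.6] [30.6 77. ] 7.5
top tray [346. 166.] [ 599.5 -346.1] [79.1 72.5] 86.8
top bright [353. 232.] [ 381.3 -356.7] [50.8 51.5] 86.9
top bright [300. 228.] [ 394.  -188.8] [103.5  12.7] 80.6
top bright [390. 226.] [ 400.7 -475.8] [64.  71.7] 0.1
top bright [143. 219.] [421.5 313.8] [19.3 22.9] 0.1
top bright [237. 221.] [415.9  12.1] [17.1 52.4] 84.7
top bright [191. 215.] [432.7 157.8] [15.2 48.7] 5.9
top bright [157. 213.] [440.8 270.3] [20.1 16. ] 3.0
top bright [258. 202.] [477.5 -53.8] [51.1 21.9] 81.9
top bright [306. 198.] [ 491.2 -209.3] [119.8  68.6] 87.3
top bright [152. 195.] [500.  288.3] [72.1 13.1] 18.0
top bright [144. 172.] [578.7 320.3] [13.1 69.6] 19.6
top bright [255. 157.] [630.5 -45. ] [22.1 19.3] 43.8
top bright [241. 281.] [418.2 -74.8] [1546.7  960.8] 89.8
short_post [0.434  0.1592 0.0076] 0.0018536280337670323
ee [ 0.5054 -0.2795  0.2708] phi 0.3073 w 1.002 t 1.5 | units [-1.8674 -2.967   4.2753] norm 5.53 yaw -1.107 j6 2.33
```

View pics/key.png

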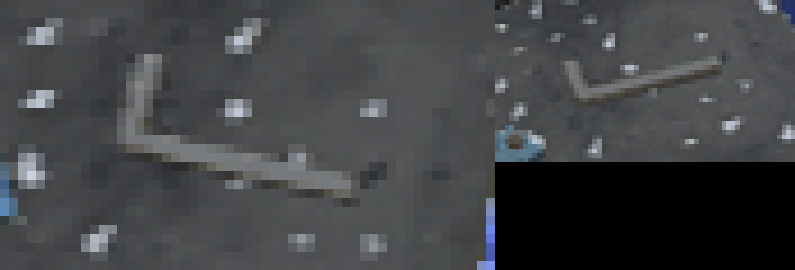

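The top and scene crops show the key clearly: its corner is at about (128,140) in the left crop, the short arm end at (152,57) and the long arm end at (355,190). First pick: the long post.

Call:
apply_moves:
  rows:
    - {"linear": [0,0,0],"yaw": -0.123,"gripper": 0}
    - {"linear": [0,0,0],"yaw": -0.123,"gripper": 0}
    - {"linear": [0,0,0],"yaw": -0.123,"gripper": 0}
    - {"linear": [0,0,0],"yaw": -0.123,"gripper": 0}
    - {"linear": [0,0,0],"yaw": -0.123,"gripper": 0}
    - {"linear": [0,0,0],"yaw": -0.123,"gripper": 0}
    - {"linear": [0,0,0],"yaw": -0.123,"gripper": 0}
    - {"linear": [0,0,0],"yaw": -0.123,"gripper": 0}
    - {"linear": [0,0,0],"yaw": -0.123,"gripper": 0}
    - {"linear": [0.26,-0.433,0.75],"yaw": 0,"gripper": 0}
    - {"linear": [0.26,-0.433,0.75],"yaw": 0,"gripper": 0}
    - {"linear": [0.26,-0.433,0.75],"yaw": 0,"gripper": 0}
    - {"linear": [0.26,-0.433,0.75],"yaw": 0,"gripper": 0}
    - {"linear": [0.26,-0.433,0.75],"yaw": 0,"gripper": 0}
    - {"linear": [0.26,-0.433,0.75],"yaw": 0,"gripper": 0}
    - {"linear": [0.26,-0.433,0.75],"yaw": 0,"gripper": 0}
    - {"linear": [0,0,0],"yaw": 0,"gripper": 0}
    - {"linear": [0,0,0],"yaw": 0,"gripper": 0}

```text
time: 3.0
ee_pos: [0.3923, -0.1866, 0.0594]
tool_rot: [0.76, 0.65, -0.002, -0.004]
wrist_force: [0.3, -0.5, 0.5]
width: 0.503
gripper_force: 0.0
```

```bash
python3 - <<'E'
from h import *
goto(.397,-.1883,.005,np.deg2rad(81.05))
p,d,C=grab("wrist","w3"); cv2.imwrite("pics/w3.png",p[:,:,::-1])
for c in blobs(p,"bright",150):
  r=cv2.minAreaRect((onplane(C,c,.013)[:,:2]*1000).astype(np.float32)); print(c.mean(0).round(),np.round(r[0],1),np.round(r[1],1),round(r[2],1))
E
```

```text
ee [ 0.3923 -0.1866  0.0594] phi 1.4139 w 0.503 t 3.0 | units [-0.0273  0.1336  1.3599] norm 1.37 yaw -0.001 j6 1.28
[132. 357.] [ 268.6 -300.1] [82. 14.] 40.4
[ 74. 237.] [ 240.5 -180.2] [208.9 122. ] 17.4
[264. 208.] [ 397.1 -188.4] [99.4 13.1] 81.0
[406. 210.] [ 492.4 -206.6] [117.9  68.6] 87.5
[343.  13.] [461.7 -70.9] [14.4  5.9] 2.1
[377.   3.] [481.9 -69.3] [ 6.5 26.4] 82.1
[101.  11.] [316.2 -47.8] [17.7 41.1] 79.3
```

View pics/w3.png

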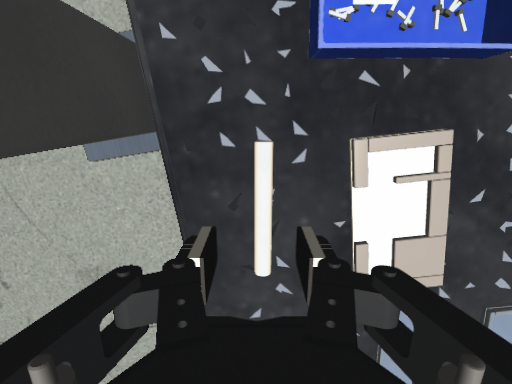

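The post at (264,208) lies centred between the pads, and its measured centre of (397.1, -188.4) mm matches. I'll descend, grip and lift.

Call:
apply_moves:
  rows:
    - {"linear": [-0.01,0.07,0.7],"yaw": 0,"gripper": 0}
    - {"linear": [-0.02,0.06,0.66],"yaw": 0,"gripper": 0}
    - {"linear": [0,0,0],"yaw": 0,"gripper": 0}
    - {"linear": [0,0,0],"yaw": 0,"gripper": 1}
    - {"linear": [0,0,0],"yaw": 0,"gripper": 1}
    - {"linear": [0,0,0],"yaw": 0,"gripper": 1}
    - {"linear": [0,0,0],"yaw": 0,"gripper": 1}
    - {"linear": [0,0,0],"yaw": 0,"gripper": 1}
    - {"linear": [0,0,0],"yaw": 0,"gripper": 1}
    - {"linear": [0,0,-0.5],"yaw": 0,"gripper": 1}
    - {"linear": [0,0,-0.7],"yaw": 0,"gripper": 1}
    - {"linear": [0,0,0],"yaw": 0,"gripper": 1}
  squeeze: 50

```text
time: 4.05
ee_pos: [0.4065, -0.1915, 0.0594]
tool_rot: [0.76, 0.65, 0.002, 0.004]
wrist_force: [1.3, -1.2, 0.3]
width: 0.124
gripper_force: 49.1
```

```bash
python3 - <<'E'
from h import *
s=ctrl.state();print(s["gripper_force"])
goto(.4915,-.3465,.055,np.deg2rad(83.2))
p,d,C=grab("wrist","w4")
for k in("bright","tray"):
 for c in blobs(p,k,150):
  for z in (.06,.01): r=cv2.minAreaRect((onplane(C,c,z)[:,:2]*1000).astype(np.float32)); print(k,z,c.mean(0).round(),np.round(r[0],1),np.round(r[1],1),round(r[2],1))
E
```

```text
49.071545004844666
ee [ 0.4065 -0.1915  0.0594] phi 1.4159 w 0.124 t 4.05 | units [-3.5015  2.6977  0.1403] norm 4.42 yaw -0.036 j6 1.29
bright 0.06 [149. 315.] [ 336.2 -228.4] [18.3  5.9] 27.6
bright 0.01 [149. 315.] [ 308.3 -264.9] [24.8  8. ] 27.6
bright 0.06 [257. 230.] [ 406.1 -191.2] [101.9  14. ] 81.8
bright 0.01 [257. 230.] [ 402.9 -214.6] [137.9  19. ] 81.8
bright 0.06 [ 66. 234.] [ 307.3 -189.8] [139.9  94.1] 66.6
bright 0.01 [ 66. 234.] [ 269.2 -212.8] [189.2 127.4] 66.6
bright 0.06 [387. 210.] [ 473.4 -186.3] [88.6 51.2] 87.7
bright 0.01 [387. 210.] [ 494. -208.] [119.9  69.3] 87.7
bright 0.06 [317.   8.] [450.3 -84.4] [10.9  4.4] 1.7
bright 0.01 [317.   8.] [462.7 -70.2] [14.7  5.9] 1.7
bright 0.06 [85.  9.] [348.1 -66.3] [10.2 26. ] 54.7
bright 0.01 [85.  9.] [324.3 -45.6] [13.8 35.2] 54.7
tray 0.06 [494. 323.] [ 541.7 -274.7] [26.2 37.6] 6.8
tray 0.01 [494. 323.] [ 586.3 -327.5] [35.4 50.9] 6.8
tray 0.06 [107. 146.] [ 340.5 -128.7] [ 8.2 31.2] 89.9
tray 0.01 [107. 146.] [ 314.2 -130.1] [11.1 42.3] 89.9
```

Call:
apply_moves:
  rows:
    - {"linear": [-0.7,0.54,0],"yaw": 0,"gripper": 1}
    - {"linear": [-0.7,0.54,0],"yaw": 0,"gripper": 1}
    - {"linear": [-0.7,0.54,0],"yaw": 0,"gripper": 1}
    - {"linear": [-0.7,0.54,0],"yaw": 0,"gripper": 1}
    - {"linear": [-0.7,0.54,0],"yaw": -0.036,"gripper": 1}
    - {"linear": [0,0,0],"yaw": 0,"gripper": 1}
    - {"linear": [0,0,0],"yaw": 0,"gripper": 1}
    - {"linear": [0,0,0],"yaw": 0,"gripper": 1}
    - {"linear": [0,0,0],"yaw": 0,"gripper": 1}

```text
time: 4.85
ee_pos: [0.4868, -0.3434, 0.0542]
tool_rot: [0.748, 0.664, -0.0, -0.001]
wrist_force: [0.2, -0.0, -1.3]
width: 0.12
gripper_force: 49.1
```

```bash
python3 - <<'E'
from h import *
goto(.4915,-.3465,.012,np.deg2rad(83.2))
p,d,C=grab("wrist","w5")
for k,z in(("bright",.067),("tray",.01)):
 for c in blobs(p,k,150):
  r=cv2.minAreaRect((onplane(C,c,z)[:,:2]*1000).astype(np.float32)); print(k,z,c.mean(0).round(),np.round(r[0],1),np.round(r[1],1),round(r[2],1))
goto(.4915,-.3465,.012,np.deg2rad(83.2))
cv2.imwrite("pics/w5.png",p[:,:,::-1])
E
```

```text
ee [ 0.4868 -0.3434  0.0542] phi 1.4522 w 0.12 t 4.85 | units [-0.0643  0.1293  1.0552] norm 1.07 yaw 0.0 j6 1.07
bright 0.067 [ 73. 366.] [ 370.9 -405.4] [15.9  5.4] 84.8
bright 0.067 [441. 366.] [ 585.2 -429.8] [16.8  5.5] 86.3
bright 0.067 [ 32. 318.] [ 355.3 -367.1] [62.9 22.1] 21.7
bright 0.067 [114. 243.] [ 415.9 -331.6] [41.8 37.8] 19.0
bright 0.067 [257. 229.] [ 487.3 -337. ] [93.8 12.6] 83.9
bright 0.067 [ 23. 206.] [ 382.6 -310.6] [117.4  41.6] 69.5
bright 0.067 [506.  16.] [ 602.4 -248.2] [10.8  5.4] 79.3
bright 0.067 [252.  50.] [ 495.4 -250.5] [41.4 49.9] 87.9
tray 0.01 [420. 248.] [ 601.8 -383.5] [ 2.9 69.7] 86.0
tray 0.01 [480. 192.] [ 642.3 -348.1] [77.5  2.8] 86.1
tray 0.01 [423. 185.] [ 602.1 -345.2] [78.5 74. ] 86.1
tray 0.01 [273. 172.] [ 495.6 -322.9] [73.4 29.2] 84.9
tray 0.01 [291. 179.] [ 512.4 -323.3] [75.8  2.6] 83.5
tray 0.01 [240. 174.] [ 479.1 -316. ] [69.   2.2] 83.6
tray 0.01 [439.  13.] [ 611.  -228.1] [32.1 15.7] 7.6
ee [ 0.4869 -0.3434  0.0545] phi 1.4524 w 0.121 t 4.9 | units [-0.0646  0.1244  1.0614] norm 1.07 yaw 0.0 j6 1.07
```

View pics/w5.png

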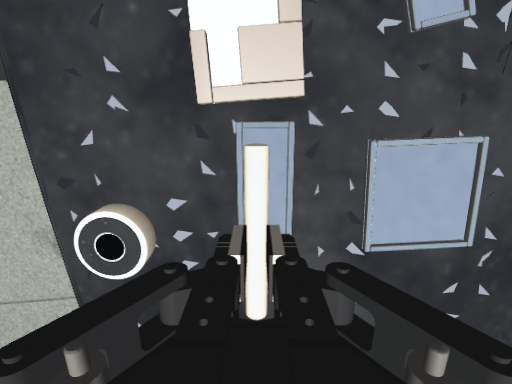

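The post hangs over the long tray with the tray walls visible at (240,174) and (291,179), and it needs about 5 mm more in +x. I'll lower it to about 2 mm above the floor.

Call:
apply_moves:
  rows:
    - {"linear": [-0.065,0.13,0.4],"yaw": 0,"gripper": 1}
    - {"linear": [0,0,0.35],"yaw": 0,"gripper": 1}
    - {"linear": [0,0,0.3],"yaw": 0,"gripper": 1}
    - {"linear": [0,0,0],"yaw": 0,"gripper": 1}
    - {"linear": [0,0,0],"yaw": 0,"gripper": 1}
    - {"linear": [0,0,0],"yaw": 0,"gripper": 1}
    - {"linear": [0,0,0],"yaw": 0,"gripper": 1}
    - {"linear": [0,0,0],"yaw": 0,"gripper": 1}

```text
time: 5.57
ee_pos: [0.4931, -0.348, 0.0134]
tool_rot: [0.748, 0.664, 0.0, 0.0]
wrist_force: [-1.0, -0.3, 0.3]
width: 0.126
gripper_force: 55.4
```

Call:
apply_moves:
  rows:
    - {"linear": [0,0,0.05],"yaw": 0,"gripper": 1}
    - {"linear": [0,0,0],"yaw": 0,"gripper": 1}
    - {"linear": [0,0,0],"yaw": 0,"gripper": 0.4}
    - {"linear": [0,0,0],"yaw": 0,"gripper": 0.3}
    - {"linear": [0,0,0],"yaw": 0,"gripper": 0.3}
    - {"linear": [0,0,0],"yaw": 0,"gripper": 0.3}
    - {"linear": [0,0,-0.7],"yaw": 0,"gripper": 0.3}
    - {"linear": [0,0,-0.9],"yaw": 0,"gripper": 0}
    - {"linear": [0,0,-0.9],"yaw": 0,"gripper": -0.6}
    - {"linear": [0,0,0],"yaw": 0,"gripper": -1}
    - {"linear": [0,0,0],"yaw": 0,"gripper": -1}
    - {"linear": [0,0,0],"yaw": 0,"gripper": -1}

```text
time: 6.57
ee_pos: [0.4928, -0.348, 0.1107]
tool_rot: [0.748, 0.664, 0.0, -0.0]
wrist_force: [-1.0, 0.8, -0.7]
width: 0.995
gripper_force: 0.0
```

```bash
python3 - <<'E'
from h import *
p,d,C=grab("wrist","w6")
for k,z in(("bright",.017),("tray",.01)):
 for c in blobs(p,k,150):
  r=cv2.minAreaRect((onplane(C,c,z)[:,:2]*1000).astype(np.float32)); print(k,z,c.mean(0).round(),np.round(r[0],1),np.round(r[1],1),round(r[2],1))
hp=min(blobs(p,"bright",150),key=lambda c:np.hypot(*(cv2.minAreaRect(onplane(C,c,.02)[:,:2].astype(np.float32)*1000)[0]-np.array((382,-355)))))
r=cv2.fitEllipse(hp); print(r)
cv2.imwrite("pics/w6.png",p[:,:,::-1])
goto(.381,-.355,.06,None)
E
```

```text
bright 0.017 [ 88. 368.] [ 286.3 -511.9] [54.  62.7] 85.7
bright 0.017 [187. 304.] [ 413.4 -449.1] [50.7 54.3] 24.5
bright 0.017 [137. 212.] [ 386.5 -352.4] [58.7 51.9] 18.7
bright 0.017 [258. 189.] [ 493.8 -346.4] [100.6  13. ] 83.7
bright 0.017 [ 38. 200.] [ 307.7 -354. ] [236.5 103.6] 69.3
bright 0.017 [243.  49.] [ 497.  -232.8] [73.6 70.8] 87.6
tray 0.01 [426. 172.] [ 642.7 -348.3] [78.1  2.7] 86.3
tray 0.01 [374. 169.] [ 602.3 -345.3] [78.  74.2] 86.3
tray 0.01 [257. 175.] [ 492.9 -346.1] [124.   37.2] 83.5
tray 0.01 [385.  19.] [ 610.3 -220.4] [32.1 31.6] 8.0
((137.00680541992188, 211.6945037841797), (58.29135513305664, 62.708709716796875), 84.92872619628906)
ee [ 0.4921 -0.3475  0.1098] phi 1.4518 w 1.003 t 6.6167 | units [-0.5162 -2.7341  1.2494] norm 3.05 yaw None j6 1.07
```

View pics/w6.png

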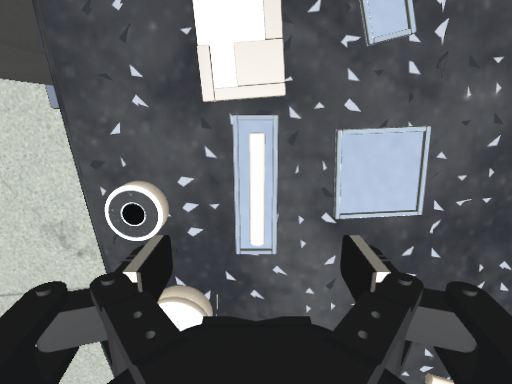

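The long post lies in its tray, centred within 1 mm. The head's dark opening is at (133,214). I'll locate it by triangulation.

```bash
python3 - <<'E'
from h import *
res=[]
for t,g in(("w1",(281,197)),("w2",(277,253)),("w6",(133,214))):
    p,d,C=load("wrist",t); v=p.max(2); m=np.zeros(v.shape,np.uint8); m[g[1]-14:g[1]+14,g[0]-14:g[0]+14]=1
    m=((v<22)&(m>0)).astype(np.uint8)
    n,l,st,ce=cv2.connectedComponentsWithStats(m); i=1+np.argmax(st[1:,4]); print(t,ce[i],st[i,4],onplane(C,[ce[i]],.02)); res.append((C,ce[i]))
print(tri(*res[0],*res[2]),tri(*res[1],*res[2]))
goto(.381,-.355,.06,None)
E
```

```text
w1 [281.0726 196.6532] 124 [[ 0.3839 -0.352   0.02  ]]
w2 [277.1494 253.7816] 87 [[ 0.384 -0.352  0.02 ]]
w6 [133.0683 214.0217] 322 [[ 0.384  -0.3521  0.02  ]]
(array([ 0.3838, -0.3521,  0.0198]), np.float64(7.370129754482659e-05)) (array([ 0.3847, -0.3516,  0.0215]), np.float64(3.9591270456064465e-06))
ee [ 0.4921 -0.3475  0.1098] phi 1.4518 w 1.003 t 6.6167 | units [-0.5162 -2.7341  1.2494] norm 3.05 yaw None j6 1.07
```

Call:
apply_moves:
  rows:
    - {"linear": [-0.145,-0.89,0.2],"yaw": 0,"gripper": -1}
    - {"linear": [-0.145,-0.89,0.2],"yaw": 0,"gripper": -1}
    - {"linear": [-0.145,-0.89,0.2],"yaw": 0,"gripper": -1}
    - {"linear": [0,0,0],"yaw": 0,"gripper": -1}
    - {"linear": [0,0,0],"yaw": 0,"gripper": -1}
    - {"linear": [0,0,0.7],"yaw": 0,"gripper": -1}
    - {"linear": [0,0,0.7],"yaw": 0,"gripper": -1}
    - {"linear": [0,0,0.6],"yaw": 0,"gripper": -1}
    - {"linear": [0,0,0],"yaw": 0,"gripper": -1}
    - {"linear": [0,0,0],"yaw": 0,"gripper": -1}
    - {"linear": [0,0,0],"yaw": 0,"gripper": -1}
  squeeze: 30

```text
time: 7.53
ee_pos: [0.3861, -0.3533, 0.0075]
tool_rot: [0.748, 0.664, 0.0, 0.001]
wrist_force: [-0.1, -0.6, 0.3]
width: 0.999
gripper_force: 0.0
```

Call:
apply_moves:
  rows:
    - {"linear": [0,0,0],"yaw": 0,"gripper": 0}
    - {"linear": [0,0,0],"yaw": 0,"gripper": 0.4}
    - {"linear": [0,0,0],"yaw": 0,"gripper": 0.4}
    - {"linear": [0,0,0],"yaw": 0,"gripper": 0.4}
    - {"linear": [0,0,0],"yaw": 0,"gripper": 0.4}
    - {"linear": [0,0,0],"yaw": 0,"gripper": 0.4}
    - {"linear": [0,0,-0.6],"yaw": 0,"gripper": 0.4}
    - {"linear": [0,0,-0.8],"yaw": 0,"gripper": 0.4}
    - {"linear": [0,0,0],"yaw": 0,"gripper": 0.4}
    - {"linear": [0,0,0],"yaw": 0,"gripper": 0.4}
    - {"linear": [0,0,0],"yaw": 0,"gripper": 0.4}

```text
time: 8.45
ee_pos: [0.3847, -0.3526, 0.063]
tool_rot: [0.748, 0.664, 0.0, 0.0]
wrist_force: [0.2, 0.1, -2.3]
width: 0.586
gripper_force: 32.7
```

```bash
python3 - <<'E'
from h import *
goto(.603,-.346,.06,None)
p,d,C=grab("wrist","w7"); v=p.max(2)
K=C; px=proj(C,[ctrl.state()["ee_pos"]+np.array([0,0,.014])])[0]; print(px)
m=np.zeros(v.shape,np.uint8); g=px.astype(int); m[g[1]-35:g[1]+35,g[0]-35:g[0]+35]=1
m=((v<22)&(m>0)).astype(np.uint8)
n,l,st,ce=cv2.connectedComponentsWithStats(m)
for i in range(1,n):
    if st[i,4]>60: print(ce[i],st[i],onplane(C,[ce[i]],ctrl.state()["ee_pos"][2]+.014))
cv2.imwrite("pics/w7.png",p[:,:,::-1])
E
```

```text
ee [ 0.3847 -0.3526  0.063 ] phi 1.4517 w 0.586 t 8.45 | units [0.8129 5.3984 0.0757] norm 5.46 yaw None j6 0.95
[255.6056 252.013 ]
[255.9821 248.4028] [ 238  232   37   34 1003] [[ 0.3846 -0.3501  0.0763]]
```

Call:
apply_moves:
  rows:
    - {"linear": [0.135,0.9,0],"yaw": 0,"gripper": 0.4}
    - {"linear": [0.135,0.9,0],"yaw": 0,"gripper": 0.4}
    - {"linear": [0.135,0.9,0],"yaw": 0,"gripper": 0.4}
    - {"linear": [0.135,0.9,0],"yaw": 0,"gripper": 0.4}
    - {"linear": [0.135,0.9,0],"yaw": 0,"gripper": 0.4}
    - {"linear": [0.135,0.9,0],"yaw": 0,"gripper": 0.4}
    - {"linear": [0,0,0],"yaw": 0,"gripper": 0.4}
    - {"linear": [0,0,0],"yaw": 0,"gripper": 0.4}
    - {"linear": [0,0,0],"yaw": 0,"gripper": 0.4}
    - {"linear": [0,0,0.5],"yaw": 0,"gripper": 0.4}
    - {"linear": [0,0,0.4],"yaw": 0,"gripper": 0.4}
    - {"linear": [0,0,0.2],"yaw": 0,"gripper": 0.4}
    - {"linear": [0,0,0],"yaw": 0,"gripper": 0.4}
    - {"linear": [0,0,0],"yaw": 0,"gripper": 0.4}
    - {"linear": [0,0,0],"yaw": 0,"gripper": 0.4}

```text
time: 9.75
ee_pos: [0.6031, -0.3467, 0.0198]
tool_rot: [0.748, 0.664, 0.0, 0.0]
wrist_force: [0.3, 0.2, -2.5]
width: 0.586
gripper_force: 32.8
```

Call:
apply_moves:
  rows:
    - {"linear": [0,0,0.18],"yaw": 0,"gripper": 0.4}
    - {"linear": [0,0,0],"yaw": 0,"gripper": 0.4}
    - {"linear": [0,0,0],"yaw": 0,"gripper": 0.4}
    - {"linear": [0,0,0],"yaw": 0,"gripper": -0.5}
    - {"linear": [0,0,0],"yaw": 0,"gripper": -1}
    - {"linear": [0,0,0],"yaw": 0,"gripper": -1}
    - {"linear": [0,0,0],"yaw": 0,"gripper": -1}
    - {"linear": [0,0,0],"yaw": 0,"gripper": -1}
    - {"linear": [0,0,-0.7],"yaw": 0,"gripper": -1}
    - {"linear": [0,0,-1],"yaw": 0,"gripper": -1}
    - {"linear": [0,0,-1],"yaw": 0,"gripper": -1}
    - {"linear": [0,0,-1],"yaw": 0,"gripper": -1}
    - {"linear": [0,0,0],"yaw": 0,"gripper": -1}
    - {"linear": [0,0,0],"yaw": 0,"gripper": -1}

```text
time: 10.92
ee_pos: [0.6053, -0.3474, 0.1637]
tool_rot: [0.748, 0.664, 0.001, 0.004]
wrist_force: [0.2, -0.1, 0.5]
width: 0.998
gripper_force: 0.0
```

```bash
python3 - <<'E'
from h import *
p,d,C=grab("wrist","w8"); v=p.max(2)
for k,z in(("bright",.01),("bright",.024),("tray",.01)):
 for c in blobs(p,k,150):
  r=cv2.minAreaRect((onplane(C,c,z)[:,:2]*1000).astype(np.float32))
  if 400<r[0][0]<700: print(k,z,c.mean(0).round(),np.round(r[0],1),np.round(r[1],1),round(r[2],1))
px=proj(C,[[.603,-.3467,.024]])[0]; g=px.astype(int); m=np.zeros(v.shape,np.uint8);m[g[1]-20:g[1]+20,g[0]-20:g[0]+20]=1
m=((v<22)&(m>0)).astype(np.uint8); n,l,st,ce=cv2.connectedComponentsWithStats(m); i=1+np.argmax(st[1:,4]);print("hole",st[i],onplane(C,[ce[i]],.024))
cv2.imwrite("pics/w8.png",p[:,:,::-1])
goto(.46,.10,.2,None)
E
```

```text
bright 0.01 [197. 317.] [ 512.1 -515.4] [57.5 22.1] 23.0
bright 0.01 [255. 179.] [ 604.2 -348.9] [55. 55.] 38.4
bright 0.01 [152. 189.] [ 493.6 -348.7] [102.9  14.3] 83.4
bright 0.01 [131.  60.] [ 496.3 -215.1] [107.8  69.9] 87.6
bright 0.01 [88. 13.] [ 468.2 -170.2] [22.8  9.5] 86.9
bright 0.024 [197. 317.] [ 516.8 -504.3] [54.8 21.1] 23.0
bright 0.024 [255. 179.] [ 604.6 -345.7] [52.4 52.4] 38.4
bright 0.024 [152. 189.] [ 499.2 -345.5] [98.1 13.6] 83.4
bright 0.024 [131.  60.] [ 501.8 -218.2] [102.7  66.6] 87.6
bright 0.024 [88. 13.] [ 475.  -175.5] [21.7  9. ] 86.9
tray 0.01 [255. 173.] [ 604.6 -345.4] [78.2 79.4] 86.0
tray 0.01 [136. 187.] [ 476.1 -344.3] [124.9   3.3] 83.7
tray 0.01 [153. 184.] [ 495.5 -346.1] [126.   31.8] 83.6
tray 0.01 [245.  30.] [ 610.6 -204.3] [36.8 63.8] 8.3
hole [245 172  18  17 238] [[ 0.6036 -0.3454  0.024 ]]
ee [ 0.6038 -0.3466  0.161 ] phi 1.4518 w 1.002 t 10.9667 | units [10.6571 -4.8927 -0.9986] norm 11.77 yaw None j6 1.17
```

View pics/w8.png

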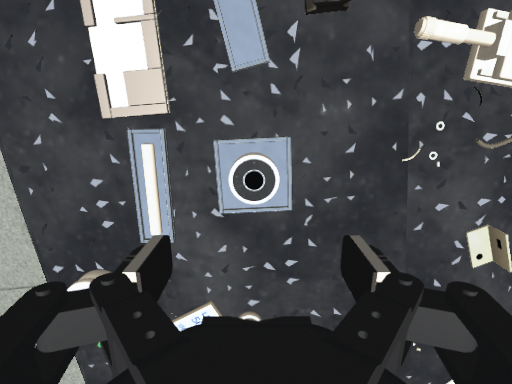

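The head is centred in the square tray. Next I'll go to the left side and look at the key and short post.

Call:
apply_moves:
  rows:
    - {"linear": [0.89,-0.41,-0.08],"yaw": 0,"gripper": -1}
    - {"linear": [0.89,-0.41,-0.08],"yaw": 0,"gripper": -1}
    - {"linear": [0.89,-0.41,-0.08],"yaw": 0,"gripper": -1}
    - {"linear": [0.89,-0.41,-0.08],"yaw": 0,"gripper": -1}
    - {"linear": [0.89,-0.41,-0.08],"yaw": 0,"gripper": -1}
    - {"linear": [0.89,-0.41,-0.08],"yaw": 0,"gripper": -1}
    - {"linear": [0.89,-0.41,-0.08],"yaw": 0,"gripper": -1}
    - {"linear": [0.89,-0.41,-0.08],"yaw": 0,"gripper": -1}
    - {"linear": [0.89,-0.41,-0.08],"yaw": 0,"gripper": -1}
    - {"linear": [0.89,-0.41,-0.08],"yaw": 0,"gripper": -1}
    - {"linear": [0.89,-0.41,-0.08],"yaw": 0,"gripper": -1}
    - {"linear": [0.89,-0.41,-0.08],"yaw": 0,"gripper": -1}
    - {"linear": [0,0,0],"yaw": 0,"gripper": -1}
    - {"linear": [0,0,0],"yaw": 0,"gripper": -1}
    - {"linear": [0,0,0],"yaw": 0,"gripper": -1}

```text
time: 12.22
ee_pos: [0.4575, 0.101, 0.1967]
tool_rot: [0.748, 0.664, -0.001, -0.0]
wrist_force: [0.6, 0.2, 0.4]
width: 0.998
gripper_force: 0.0
```

```bash
python3 - <<'E'
from h import *
p,d,C=grab("wrist","w9"); v=p.max(2)
for c in blobs(p,"bright",100):
  r=cv2.minAreaRect((onplane(C,c,.013)[:,:2]*1000).astype(np.float32))
  if 350<r[0][0]<700: print(c.mean(0).round(),np.round(r[0],1),np.round(r[1],1),round(r[2],1))
pk=proj(C,[[.577,.163,.009]])[0]; print(pk, proj(C,[[.434,.159,.013]]))
cv2.imwrite("pics/w9.png",cv2.resize(p[:,:,::-1],None,fx=1.5,fy=1.5))
hsv=cv2.cvtColor(p,cv2.COLOR_RGB2HSV); g=pk.astype(int); y,x=max(g[1]-60,0),g[0]-60
cv2.imwrite("pics/kc.png",cv2.resize(p[y:y+120,x:x+120,::-1],None,fx=5,fy=5)); print(x,y)
E
```

```text
[286. 296.] [476.1 -69.7] [57.1 38.2] 67.1
[410. 269.] [640.2 -47.6] [14.8 28.6] 74.4
[372. 259.] [591.8 -24.8] [21.9 79.5] 24.6
[236. 243.] [420.2  16.7] [20.5 55.1] 83.4
[428. 212.] [659.7  29.1] [28.8 17.6] 14.3
[233. 123.] [436.7 159.6] [17.3 51.2] 3.5
[347.  98.] [561.5 168.7] [92.5 33.3] 58.0
[217.  14.] [437.3 270. ] [25.6 27.5] 0.0
[356.62   106.2645] [[229.7898 125.0632]]
296 46
```

View pics/w9.png

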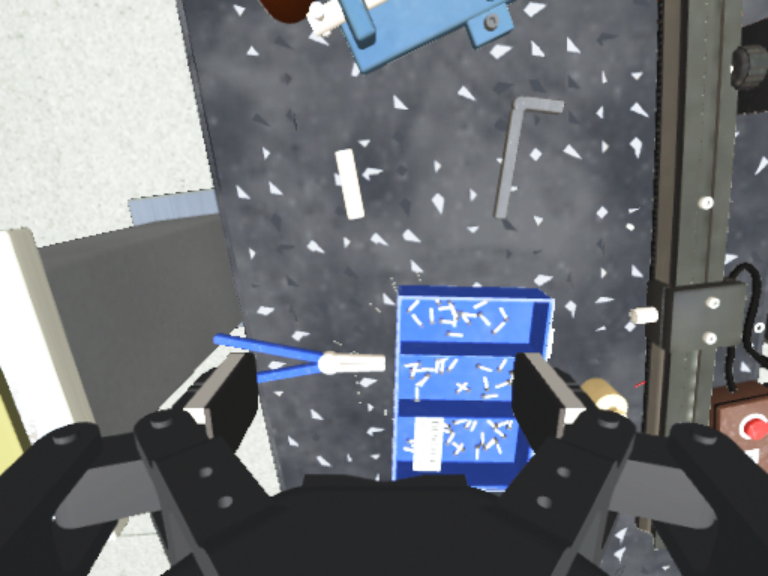

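The key is at 1.5x (508,150), with its corner at (517,100), short arm end at (563,105) and long arm end at (500,217). The short post is at (350,184). I'll fit the key's axis and then pick the short post.

```bash
cat >> h.py <<'E'
def keyfit(p,C,z,g=None,half=75):
    # key pose from its grey blob: long arm line fit + ends
    hsv=cv2.cvtColor(p,cv2.COLOR_RGB2HSV); S,V=hsv[...,1].astype(int),hsv[...,2].astype(int)
    m=((S<40)&(V>95)&(V<215)).astype(np.uint8); m=cv2.morphologyEx(m,cv2.MORPH_OPEN,np.ones((3,3),np.uint8))
    n,l,st,ce=cv2.connectedComponentsWithStats(m)
    i=min((i for i in range(1,n) if st[i,4]>300),key=lambda i:np.hypot(*(ce[i]-g)))
    ys,xs=np.nonzero(l==i); P=onplane(C,np.c_[xs,ys],z)[:,:2]*1000
    vx,vy,x0,y0=cv2.fitLine(P.astype(np.float32),cv2.DIST_HUBER,0,.01,.01).ravel()
    for _ in range(15):
        u=np.array([vx,vy]); u*=np.sign(u[1]); w=np.array([u[1],-u[0]])  # u=key y, w=key x
        s=(P-[x0,y0])@w; k=np.abs(s)<6 if _ else s<np.percentile(s,60)
        vx,vy,x0,y0=cv2.fitLine(P[k].astype(np.float32),cv2.DIST_L2,0,.01,.01).ravel()
    u=np.array([vx,vy]); u*=np.sign(u[1]); w=np.array([u[1],-u[0]]); a=(P-[x0,y0])@u; s=(P-[x0,y0])@w
    a0,a1=np.percentile(a,[.5,99.5]); o=np.array([x0,y0])+u*(a0+a1)/2+w*14.5
    print("key blob",st[i],"len",a1-a0,"x-extent",np.percentile(s,[1,99.5]),"ang",np.degrees(np.arctan2(u[1],u[0])),"origin",o,"grasp",o-14.5*w+5*u)
E
python3 - <<'E'
from h import *
p,d,C=load("wrist","w9"); keyfit(p,C,.009,(340,98))
goto(.435,.1595,.06,np.deg2rad(93.5))
E
```

```text
key blob [    6     0   432   290 61832] len 530.0418581991855 x-extent [-98.1495 193.8791] ang 18.259167 origin [401.8418 164.1158] grasp [402.0469 179.4523]
ee [0.458  0.1005 0.1969] phi 1.4512 w 0.998 t 12.2667 | units [ 1.4007 -0.7391  3.4227] norm 3.77 yaw -0.181 j6 1.91
```

Call:
apply_moves:
  rows:
    - {"linear": [0,0,0.4],"yaw": -0.09,"gripper": 0}
    - {"linear": [0,0,0.4],"yaw": -0.091,"gripper": 0}
    - {"linear": [0.377,-0.121,0.65],"yaw": 0,"gripper": 0}
    - {"linear": [0.377,-0.121,0.65],"yaw": 0,"gripper": 0}
    - {"linear": [0.377,-0.121,0.65],"yaw": 0,"gripper": 0}
    - {"linear": [0.377,-0.121,0.65],"yaw": 0,"gripper": 0}
    - {"linear": [0,0,0],"yaw": 0,"gripper": 0}
    - {"linear": [0,0,0],"yaw": 0,"gripper": 0}
    - {"linear": [0,0,0],"yaw": 0,"gripper": 0}
    - {"linear": [0,0,0],"yaw": 0,"gripper": 0}
    - {"linear": [0,0,0],"yaw": 0,"gripper": 0}

```text
time: 13.18
ee_pos: [0.4372, 0.1599, 0.0635]
tool_rot: [0.685, 0.728, 0.001, 0.001]
wrist_force: [0.1, 0.3, 0.9]
width: 0.503
gripper_force: 0.0
```

```bash
python3 - <<'E'
from h import *
p,d,C=grab("wrist","w10")
for c in blobs(p,"bright",100):
  r=cv2.minAreaRect((onplane(C,c,.013)[:,:2]*1000).astype(np.float32))
  if 400<r[0][0]<500 and 100<r[0][1]<200: print(c.mean(0).round(),np.round(r[0],1),np.round(r[1],1),round(r[2],1))
goto(.435,.1595,.005,np.deg2rad(93.5))
p,d,C=load("wrist","w9"); hsv=cv2.cvtColor(p,cv2.COLOR_RGB2HSV)
for q in ((338,90),(342,80),(360,69),(336,120)): print(hsv[q[1],q[0]-8:q[0]+9,1:].tolist())
E
```

```text
[313. 259.] [484.6 123.2] [13.7 55.3] 11.2
[256. 206.] [435.9 161.3] [16.3 52.6] 4.0
ee [0.437  0.16   0.0634] phi 1.6313 w 0.497 t 13.2333 | units [-0.0107 -0.0543  1.459 ] norm 1.46 yaw -0.001 j6 1.86
[[23, 101], [22, 104], [25, 104], [24, 107], [19, 106], [19, 109], [17, 107], [23, 78], [34, 98], [3, 161], [13, 178], [13, 179], [11, 186], [14, 181], [13, 178], [15, 175], [8, 150]]
[[33, 92], [30, 93], [24, 97], [24, 96], [17, 92], [36, 79], [20, 116], [9, 171], [13, 175], [15, 175], [13, 175], [16, 178], [13, 176], [10, 161], [8, 122], [20, 116], [20, 117]]
[[13, 176], [15, 175], [13, 175], [12, 176], [13, 176], [14, 179], [13, 178], [13, 176], [13, 179], [14, 182], [11, 180], [14, 184], [14, 186], [12, 185], [13, 176], [13, 177], [16, 178]]
[[15, 123], [14, 124], [14, 124], [14, 124], [6, 87], [41, 88], [4, 144], [12, 171], [14, 177], [14, 177], [16, 177], [13, 174], [12, 175], [8, 133], [15, 123], [19, 123], [19, 123]]
```

Call:
apply_moves:
  rows:
    - {"linear": [0,-0.02,0.7],"yaw": 0,"gripper": 0}
    - {"linear": [0,0,0.5],"yaw": 0,"gripper": 0}
    - {"linear": [0,0,0.25],"yaw": 0,"gripper": 0}
    - {"linear": [0,0,0],"yaw": 0,"gripper": 0}
    - {"linear": [0,0,0],"yaw": 0,"gripper": 0}
    - {"linear": [0,0,0],"yaw": 0,"gripper": 1}
    - {"linear": [0,0,0],"yaw": 0,"gripper": 1}
    - {"linear": [0,0,0],"yaw": 0,"gripper": 1}
    - {"linear": [0,0,0],"yaw": 0,"gripper": 1}
    - {"linear": [0,0,0],"yaw": 0,"gripper": 1}
    - {"linear": [0,0,0],"yaw": 0,"gripper": 1}
  squeeze: 50

```text
time: 14.15
ee_pos: [0.436, 0.1607, 0.0054]
tool_rot: [0.685, 0.729, 0.001, 0.001]
wrist_force: [-0.2, -0.5, 5.8]
width: 0.131
gripper_force: 49.3
```

```bash
sed -i 's/(V>95)&(V<215)/(V>145)\&(V<205)/' h.py; python3 - <<'E'
from h import *
s=ctrl.state(); print(s["wrist_force"],s["gripper_force"])
p,d,C=load("wrist","w9"); keyfit(p,C,.009,(340,98))
goto(.608,-.2,.11,np.deg2rad(97.6))
E
```

```text
[-0.2457 -0.4532  5.7976] 49.347124099731445
key blob [331  65  45  80 746] len 86.74025355493426 x-extent [-4.0575 30.765 ] ang 76.737 origin [572.8619 163.2295] grasp [559.8958 171.4228]
ee [0.436  0.1607 0.0054] phi 1.6328 w 0.131 t 14.15 | units [-9.2643  3.7418 -2.6096] norm 10.33 yaw -0.071 j6 1.86
```

Call:
apply_moves:
  rows:
    - {"linear": [0,0,-0.5],"yaw": 0,"gripper": 1}
    - {"linear": [0,0,-0.9],"yaw": 0,"gripper": 1}
    - {"linear": [0,0,-0.9],"yaw": 0,"gripper": 1}
    - {"linear": [0,0,-0.4],"yaw": 0,"gripper": 1}
    - {"linear": [-0.926,0.374,0],"yaw": 0,"gripper": 1}
    - {"linear": [-0.926,0.374,0],"yaw": 0,"gripper": 1}
    - {"linear": [-0.926,0.374,0],"yaw": 0,"gripper": 1}
    - {"linear": [-0.926,0.374,0],"yaw": 0,"gripper": 1}
    - {"linear": [-0.926,0.374,0],"yaw": 0,"gripper": 1}
    - {"linear": [-0.926,0.374,0],"yaw": 0,"gripper": 1}
    - {"linear": [-0.926,0.374,0],"yaw": 0,"gripper": 1}
    - {"linear": [-0.926,0.374,0],"yaw": 0,"gripper": 1}
    - {"linear": [-0.926,0.374,0],"yaw": 0,"gripper": 1}
    - {"linear": [-0.926,0.374,0],"yaw": -0.071,"gripper": 1}
    - {"linear": [0,0,0],"yaw": 0,"gripper": 1}
    - {"linear": [0,0,0],"yaw": 0,"gripper": 1}
    - {"linear": [0,0,0],"yaw": 0,"gripper": 1}
    - {"linear": [0,0,0],"yaw": 0,"gripper": 1}

```text
time: 15.65
ee_pos: [0.6059, -0.1989, 0.112]
tool_rot: [0.658, 0.753, -0.0, -0.001]
wrist_force: [0.2, 0.4, -0.7]
width: 0.13
gripper_force: 49.1
```

```bash
python3 - <<'E'
from h import *
p,d,C=grab("wrist","w11"); print(ctrl.state()["wrist_force"],ctrl.state()["gripper_force"])
zt=ctrl.state()["ee_pos"][2]+.0076
for k,z in(("bright",zt),("tray",.01)):
 for c in blobs(p,k,100):
  r=cv2.minAreaRect((onplane(C,c,z)[:,:2]*1000).astype(np.float32))
  if 550<r[0][0]<660 and -270<r[0][1]<-130: print(k,c.mean(0).round(),np.round(r[0],1),np.round(r[1],1),round(r[2],1))
goto(.608,-.2,.012,np.deg2rad(97.6))
cv2.imwrite("pics/w11.png",p[:,:,::-1])
E
```

```text
[ 0.4133 -0.592  -0.8854] 49.12940204143524
bright [247. 316.] [ 606.7 -241. ] [ 6.  10.2] 84.3
bright [257. 242.] [ 605.8 -198.1] [12.6 50.4] 7.7
tray [261. 186.] [ 609.4 -195.3] [37.2 68.6] 7.8
ee [ 0.6061 -0.1987  0.1121] phi 1.705 w 0.124 t 15.7 | units [-0.0408  0.0453  2.5032] norm 2.5 yaw 0.002 j6 1.12
```

View pics/w11.png

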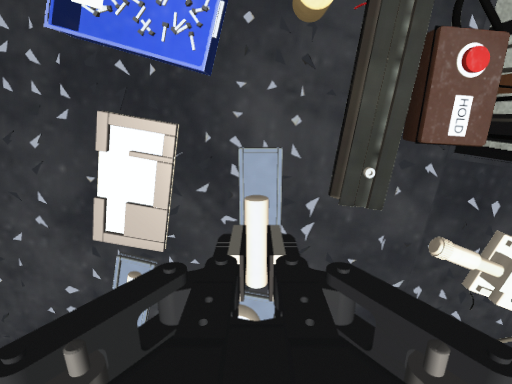

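The post hangs over the short tray, whose far end is visible at (260,150). I need about 3 mm in +x, then lower.

Call:
apply_moves:
  rows:
    - {"linear": [-0.035,0.07,0.8],"yaw": 0,"gripper": 1}
    - {"linear": [0,0,0.8],"yaw": 0,"gripper": 1}
    - {"linear": [0,0,0.5],"yaw": 0,"gripper": 1}
    - {"linear": [0,0,0.3],"yaw": 0,"gripper": 1}
    - {"linear": [0,0,0],"yaw": 0,"gripper": 1}
    - {"linear": [0,0,0],"yaw": 0,"gripper": 1}
    - {"linear": [0,0,0],"yaw": 0,"gripper": 1}
    - {"linear": [0,0,0],"yaw": 0,"gripper": 1}
    - {"linear": [0,0,0],"yaw": 0,"gripper": 1}

```text
time: 16.45
ee_pos: [0.611, -0.2013, 0.0177]
tool_rot: [0.658, 0.753, 0.001, 0.001]
wrist_force: [0.2, 0.7, -0.8]
width: 0.125
gripper_force: 49.1
```

Call:
apply_moves:
  rows:
    - {"linear": [0,0,0.1],"yaw": 0,"gripper": 1}
    - {"linear": [0,0,0.04],"yaw": 0,"gripper": 1}
    - {"linear": [0,0,0],"yaw": 0,"gripper": 1}
    - {"linear": [0,0,0],"yaw": 0,"gripper": 1}
    - {"linear": [0,0,0],"yaw": 0,"gripper": 1}
    - {"linear": [0,0,0],"yaw": 0,"gripper": 0.4}
    - {"linear": [0,0,0],"yaw": 0,"gripper": 0.3}
    - {"linear": [0,0,0],"yaw": 0,"gripper": 0.3}
    - {"linear": [0,0,0],"yaw": 0,"gripper": 0.3}

```text
time: 17.2
ee_pos: [0.61, -0.2012, 0.0106]
tool_rot: [0.659, 0.753, 0.0, 0.0]
wrist_force: [0.6, -0.4, 0.5]
width: 0.345
gripper_force: 0.0
```

Call:
apply_moves:
  rows:
    - {"linear": [0,0,-0.6],"yaw": 0,"gripper": 0.3}
    - {"linear": [0,0,-1],"yaw": 0,"gripper": 0.3}
    - {"linear": [0,0,-1],"yaw": 0,"gripper": 0.2}
    - {"linear": [0,0,-1],"yaw": 0,"gripper": 0}
    - {"linear": [0,0,0],"yaw": 0,"gripper": 0}
    - {"linear": [0,0,0],"yaw": 0,"gripper": 0}
    - {"linear": [0,0,0],"yaw": 0,"gripper": 0}

```text
time: 17.78
ee_pos: [0.6098, -0.2011, 0.1545]
tool_rot: [0.659, 0.753, 0.0, 0.0]
wrist_force: [0.1, -0.9, -0.6]
width: 0.502
gripper_force: 0.0
```

```bash
python3 - <<'E'
from h import *
p,d,C=grab("wrist","w12")
for k,z in(("bright",.017),("tray",.01)):
 for c in blobs(p,k,100):
  r=cv2.minAreaRect((onplane(C,c,z)[:,:2]*1000).astype(np.float32))
  if 450<r[0][0]<660 and -270<r[0][1]<-130: print(k,c.mean(0).round(),np.round(r[0],1),np.round(r[1],1),round(r[2],1))
goto(.560,.1714,.16,np.deg2rad(76.7))
E
```

```text
bright [257. 182.] [ 610.6 -201.4] [12.4 50.8] 7.7
bright [146. 170.] [ 498.6 -206.7] [116.6  65.7] 87.5
tray [254. 176.] [ 610.  -198.4] [37.4 74.9] 7.8
ee [ 0.609  -0.2009  0.1533] phi 1.7038 w 0.498 t 17.8333 | units [ 9.3866  0.0204 -0.158 ] norm 9.39 yaw 0.365 j6 1.12
```

Call:
apply_moves:
  rows:
    - {"linear": [0.94,0,0],"yaw": 0,"gripper": 0}
    - {"linear": [0.94,0,0],"yaw": 0,"gripper": 0}
    - {"linear": [0.94,0,0],"yaw": 0,"gripper": 0}
    - {"linear": [0.94,0,0],"yaw": 0,"gripper": 0}
    - {"linear": [0.94,0,0],"yaw": 0,"gripper": 0}
    - {"linear": [0.94,0,0],"yaw": 0,"gripper": 0}
    - {"linear": [0.94,0,0],"yaw": 0,"gripper": 0}
    - {"linear": [0.94,0,0],"yaw": 0,"gripper": 0}
    - {"linear": [0.94,0,0],"yaw": 0,"gripper": 0}
    - {"linear": [0.94,0,0],"yaw": 0,"gripper": 0}
    - {"linear": [0,0,0.5],"yaw": 0.121,"gripper": 0}
    - {"linear": [0,0,0.5],"yaw": 0.122,"gripper": 0}
    - {"linear": [0,0,0.5],"yaw": 0.122,"gripper": 0}
    - {"linear": [0,0,0],"yaw": 0,"gripper": 0}
    - {"linear": [0,0,0],"yaw": 0,"gripper": 0}
    - {"linear": [0,0,0],"yaw": 0,"gripper": 0}
    - {"linear": [0,0,0],"yaw": 0,"gripper": 0}

```text
time: 19.25
ee_pos: [0.5608, 0.1715, 0.0954]
tool_rot: [0.784, 0.621, 0.001, 0.0]
wrist_force: [0.1, -0.3, 0.1]
width: 0.5
gripper_force: 0.0
```

```bash
python3 - <<'E'
from h import *
p,d,C=grab("wrist","w13")
pk=proj(C,[[.573,.163,.009]])[0]; print(pk); keyfit(p,C,.009,pk)
goto(.56,.1714,.002,np.deg2rad(76.7))
cv2.imwrite("pics/w13.png",p[:,:,::-1])
E
```

```text
[272.8847 203.1757]
key blob [    0    17   368   287 42069] len 291.04126807333137 x-extent [-43.3527 163.9889] ang 6.384054 origin [512.3029 221.8027] grasp [515.6596 236.7687]
ee [0.5609 0.1715 0.0956] phi 1.3396 w 0.495 t 19.3 | units [-0.011  -0.0262  2.3396] norm 2.34 yaw 0.001 j6 2.1
```

```bash
python3 - <<'E'
from h import *
p,d,C=load("wrist","w13"); hsv=cv2.cvtColor(p,cv2.COLOR_RGB2HSV)
o=np.array([.5729,.1632]);u=np.array([np.cos(1.339),np.sin(1.339)]);w=np.array([u[1],-u[0]])
for yy in(-.035,-.015,.02,.035):
    q=proj(C,[[*(o-.0145*w+yy*u),.009]])[0].astype(int); print(q,hsv[q[1],q[0]-20:q[0]+21:2,2].tolist())
q=proj(C,[[*(o+.005*w+.0405*u),.009]])[0].astype(int); print(q,hsv[q[1]-20:q[1]+21:2,q[0],2].tolist())
E
```

```text
[255 241] [174, 173, 174, 174, 174, 173, 174, 173, 170, 226, 227, 230, 229, 177, 173, 173, 174, 173, 174, 175, 176]
[255 219] [171, 170, 171, 170, 167, 168, 169, 170, 179, 226, 227, 228, 227, 163, 168, 168, 167, 171, 171, 173, 176]
[255 179] [138, 139, 140, 140, 143, 142, 144, 137, 217, 231, 230, 229, 221, 146, 158, 154, 152, 150, 147, 147, 147]
[255 161] [140, 140, 138, 138, 142, 144, 146, 148, 169, 237, 225, 227, 226, 204, 164, 165, 162, 159, 158, 150, 156]
[279 154] [138, 137, 142, 146, 137, 150, 155, 156, 128, 233, 234, 235, 234, 220, 143, 146, 147, 149, 150, 150, 150]
```

The key lies within 1 mm of the predicted pose. I'll descend and grip it.

Call:
apply_moves:
  rows:
    - {"linear": [0,0,0.8],"yaw": 0,"gripper": 0}
    - {"linear": [0,0,0.8],"yaw": 0,"gripper": 0}
    - {"linear": [0,0,0.45],"yaw": 0,"gripper": 0}
    - {"linear": [0,0,0.2],"yaw": 0,"gripper": 0}
    - {"linear": [0,0,0],"yaw": 0,"gripper": 0}
    - {"linear": [0,0,0],"yaw": 0,"gripper": 0}
    - {"linear": [0,0,0],"yaw": 0,"gripper": 0}
    - {"linear": [0,0,0],"yaw": 0,"gripper": 1}
    - {"linear": [0,0,0],"yaw": 0,"gripper": 1}
    - {"linear": [0,0,0],"yaw": 0,"gripper": 1}
    - {"linear": [0,0,0],"yaw": 0,"gripper": 1}
    - {"linear": [0,0,0],"yaw": 0,"gripper": 1}
    - {"linear": [0,0,0],"yaw": 0,"gripper": 1}
  squeeze: 40

```text
time: 20.38
ee_pos: [0.5609, 0.1718, 0.0057]
tool_rot: [0.784, 0.621, 0.001, 0.0]
wrist_force: [-0.5, -0.4, 5.5]
width: 0.081
gripper_force: 39.3
```

```bash
python3 - <<'E'
from h import *
s=ctrl.state();print(s["ee_pos"],s["width"],s["gripper_force"],s["wrist_force"])
# insert: y axis 87.5 deg, centre; grasp point at insert (-14.5,5)
f=np.deg2rad(87.5);u=np.array([np.cos(f),np.sin(f)]);w=np.array([u[1],-u[0]])
t=np.array([.4937,-.2097])-.0145*w+.005*u; print(t)
goto(*t,.11,f)
E
```

```text
[0.5609 0.1718 0.0057] 0.08097046593211005 39.313783049583435 [-0.541  -0.4022  5.502 ]
[ 0.4794 -0.2041]
ee [0.5609 0.1718 0.0057] phi 1.3389 w 0.081 t 20.3833 | units [-9.6108  0.1824 -2.6164] norm 9.96 yaw -0.188 j6 2.1
```

Call:
apply_moves:
  rows:
    - {"linear": [0,0,-0.5],"yaw": 0,"gripper": 1}
    - {"linear": [0,0,-0.9],"yaw": 0,"gripper": 1}
    - {"linear": [0,0,-0.9],"yaw": 0,"gripper": 1}
    - {"linear": [0,0,-0.4],"yaw": 0,"gripper": 1}
    - {"linear": [-0.96,0.018,0],"yaw": 0,"gripper": 1}
    - {"linear": [-0.96,0.018,0],"yaw": 0,"gripper": 1}
    - {"linear": [-0.96,0.018,0],"yaw": 0,"gripper": 1}
    - {"linear": [-0.96,0.018,0],"yaw": 0,"gripper": 1}
    - {"linear": [-0.96,0.018,0],"yaw": 0,"gripper": 1}
    - {"linear": [-0.96,0.018,0],"yaw": 0,"gripper": 1}
    - {"linear": [-0.96,0.018,0],"yaw": 0,"gripper": 1}
    - {"linear": [-0.96,0.018,0],"yaw": 0,"gripper": 1}
    - {"linear": [-0.96,0.018,0],"yaw": 0,"gripper": 1}
    - {"linear": [-0.96,0.018,0],"yaw": 0,"gripper": 1}
    - {"linear": [0,0,0.2],"yaw": -0.094,"gripper": 1}
    - {"linear": [0,0,0.2],"yaw": -0.094,"gripper": 1}
    - {"linear": [0,0,0],"yaw": 0,"gripper": 1}
    - {"linear": [0,0,0],"yaw": 0,"gripper": 1}
    - {"linear": [0,0,0],"yaw": 0,"gripper": 1}
    - {"linear": [0,0,0],"yaw": 0,"gripper": 1}

```text
time: 22.05
ee_pos: [0.4792, -0.2034, 0.0969]
tool_rot: [0.723, 0.691, 0.0, 0.0]
wrist_force: [-0.2, 0.3, -0.0]
width: 0.076
gripper_force: 39.2
```

```bash
python3 - <<'E'
from h import *
p,d,C=grab("wrist","w14"); s=ctrl.state(); print(s["width"],s["gripper_force"],s["wrist_force"])
for c in blobs(p,"bright",300):
  r=cv2.minAreaRect((onplane(C,c,.01)[:,:2]*1000).astype(np.float32))
  if 420<r[0][0]<560 and -300<r[0][1]<-130: print(c.mean(0).round(),np.round(r[0],1),np.round(r[1],1),round(r[2],1),cv2.boxPoints(r).round(1).tolist())
goto(.4794,-.2041,.012,np.deg2rad(87.5))
cv2.imwrite("pics/w14.png",cv2.resize(p[60:340,120:400,::-1],None,fx=2.1,fy=2.1))
E
```

```text
0.08199463368597311 39.17519152164459 [ 1.3297 -0.5828 -0.6721]
[273. 209.] [ 495.9 -237.3] [179.2  71.6] 89.2 [[458.79998779296875, -326.3999938964844], [530.4000244140625, -327.3999938964844], [533.0999755859375, -148.1999969482422], [461.3999938964844, -147.10000610351562]]
ee [ 0.4792 -0.2034  0.097 ] phi 1.5269 w 0.082 t 22.1 | units [-0.0161  0.0029  2.1245] norm 2.12 yaw -0.0 j6 1.21
```

View pics/w14.png

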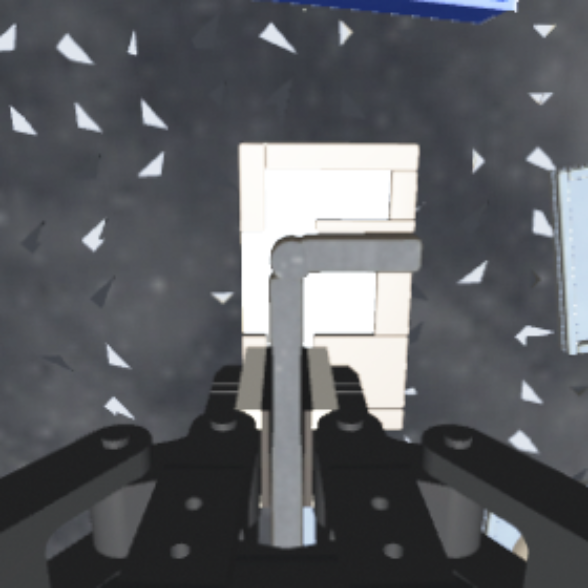

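The key is held level over the insert. In the crop its corner is at (273,241) and the short arm end at (422,253), and the insert's top corners are at (239,143) and (419,144). I'll compare the positions numerically.

```bash
python3 - <<'E'
from h import *
p,d,C=load("wrist","w14")
f=lambda L,z:onplane(C,[(120+(a+.5)/2.1-.5,60+(b+.5)/2.1-.5) for a,b in L],z)[:,:2]*1000
k=f([(272,239),(422,234),(422,271),(271,330),(303,330)],.1003); i=f([(239,143),(419,144),(404,430)],.01); print(k.round(1),i.round(1))
# insert centre from 2 top corners (y=+60, x=-34/34)
u=np.array([i[1]-i[0]])[0]; w=u/np.linalg.norm(u); v=np.array([-w[1],w[0]]); c=(i[0]+i[1])/2-60*v; print("insert",np.linalg.norm(u),c,np.degrees(np.arctan2(v[1],v[0])))
# key axes
mid=(k[3]+k[4])/2; n=k[2]-k[1]; tip=(k[1]+k[2])/2; w2=(k[1]-k[0])/np.linalg.norm(k[1]-k[0]); v2=np.array([-w2[1],w2[0]]); o=tip-19*w2-40.5*v2
print("key",np.linalg.norm(k[1]-k[0]),o,np.degrees(np.arctan2(v2[1],v2[0])),"from long arm x:", mid+14.5*w2)
E
```

```text
[[ 477.1 -165. ]
 [ 512.6 -165.3]
 [ 512.7 -174.3]
 [ 475.7 -187.8]
 [ 483.6 -188.1]] [[ 463.6 -146.2]
 [ 531.1 -149.5]
 [ 526.5 -269.1]]
insert 67.55504547617576 [ 494.4977 -207.7847] 87.26070235463177
key 35.49106937228257 [ 493.2921 -210.1384] 89.47332837067466 from long arm x: [ 494.1604 -188.0876]
```

Call:
apply_moves:
  rows:
    - {"linear": [0.04,0.012,0.7],"yaw": 0,"gripper": 1}
    - {"linear": [0,0,0.7],"yaw": 0,"gripper": 1}
    - {"linear": [0,0,0.4],"yaw": 0,"gripper": 1}
    - {"linear": [0,0,0.1],"yaw": 0,"gripper": 1}
    - {"linear": [0,0,0],"yaw": 0,"gripper": 1}
    - {"linear": [0,0,0],"yaw": 0,"gripper": 1}
    - {"linear": [0,0,0],"yaw": 0,"gripper": 1}
    - {"linear": [0,0,0],"yaw": 0,"gripper": 1}

```text
time: 22.77
ee_pos: [0.4806, -0.2027, 0.0219]
tool_rot: [0.722, 0.691, 0.001, 0.001]
wrist_force: [-0.0, -1.0, -1.0]
width: 0.078
gripper_force: 39.2
```

Call:
apply_moves:
  rows:
    - {"linear": [0,0,0.1],"yaw": 0,"gripper": 1}
    - {"linear": [0,0,0.1],"yaw": 0,"gripper": 1}
    - {"linear": [0,0,0.06],"yaw": 0,"gripper": 1}
    - {"linear": [0,0,0],"yaw": 0,"gripper": 1}
    - {"linear": [0,0,0],"yaw": 0,"gripper": 1}
    - {"linear": [0,0,0],"yaw": 0,"gripper": 1}
    - {"linear": [0,0,0],"yaw": 0,"gripper": 1}

```text
time: 23.35
ee_pos: [0.4792, -0.2022, 0.01]
tool_rot: [0.723, 0.691, -0.0, -0.0]
wrist_force: [0.3, 0.5, -0.1]
width: 0.085
gripper_force: 39.2
```

Call:
apply_moves:
  rows:
    - {"linear": [0,0,0],"yaw": 0,"gripper": 0.6}
    - {"linear": [0,0,0],"yaw": 0,"gripper": 0.5}
    - {"linear": [0,0,0],"yaw": 0,"gripper": 0.5}
    - {"linear": [0,0,0],"yaw": 0,"gripper": 0.5}
    - {"linear": [0,0,-0.5],"yaw": 0,"gripper": 0.5}
    - {"linear": [0,0,-0.9],"yaw": 0,"gripper": 0.5}
    - {"linear": [0,0,-1],"yaw": 0,"gripper": 0.5}
    - {"linear": [-0.5,0,-1],"yaw": 0,"gripper": 0.3}
    - {"linear": [-0.7,0,-1],"yaw": 0,"gripper": 0}
    - {"linear": [0,0,0],"yaw": 0,"gripper": 0}
    - {"linear": [0,0,0],"yaw": 0,"gripper": 0}
    - {"linear": [0,0,0],"yaw": 0,"gripper": 0}

```text
time: 24.35
ee_pos: [0.4769, -0.2445, 0.1771]
tool_rot: [0.723, 0.691, 0.0, -0.0]
wrist_force: [-0.3, 0.0, -0.7]
width: 0.495
gripper_force: 0.0
```

```bash
python3 - <<'E'
from h import *
p,d,C=grab("wrist","w15"); print(ctrl.state()["ee_pos"],ctrl.state()["width"])
hsv=cv2.cvtColor(p,cv2.COLOR_RGB2HSV);
# insert outline
for k,z in(("bright",.01),("tray",.01)):
 for c in blobs(p,k,300):
  r=cv2.minAreaRect((onplane(C,c,z)[:,:2]*1000).astype(np.float32))
  if 420<r[0][0]<660 and -400<r[0][1]<-130: print(k,c.mean(0).round(),np.round(r[0],1),np.round(r[1],1),round(r[2],1))
f=np.deg2rad(87.5);u=np.array([np.cos(f),np.sin(f)]);w=np.array([u[1],-u[0]]);o=np.array([.4942,-.2095])
for yy in(-.038,-.02,.02,.03):  # across long arm
    X=np.arange(-.034,.012,.001); q=proj(C,[[*(o+x*w+yy*u),.013] for x in X]).round().astype(int); print(yy,hsv[q[:,1],q[:,0],2].tolist())
for xx in(-.0145,.0,.01): # along y
    Y=np.arange(-.06,.061,.002) if xx<-.01 else np.arange(.025,.06,.001); q=proj(C,[[*(o+xx*w+y*u),.013] for y in Y]).round().astype(int); print("x",xx,hsv[q[:,1],q[:,0],2].tolist())
X=np.arange(.0,.034,.001); q=proj(C,[[*(o+x*w+.0405*u),.013] for x in X]).round().astype(int); print("tip",hsv[q[:,1],q[:,0],2].tolist())
E
```

```text
[ 0.4763 -0.2439  0.1762] 0.499036192361092
bright [368. 251.] [ 606.9 -342.5] [59.3 49. ] 8.0
bright [272. 265.] [ 488.1 -348.8] [107.5  31.6] 86.6
bright [377. 138.] [ 607.5 -203.9] [55.  26.7] 90.0
bright [273. 141.] [ 497.5 -209.2] [119.7  72.6] 87.6
tray [365. 237.] [ 604.3 -330.6] [42.8 71.4] 87.3
tray [275. 237.] [ 495.9 -322.9] [79.  37.3] 83.6
tray [374. 115.] [ 606.4 -188.9] [30.1 55.6] 7.5
-0.038 [147, 240, 253, 253, 253, 253, 253, 253, 253, 252, 254, 255, 255, 255, 231, 231, 152, 156, 156, 156, 158, 156, 175, 255, 255, 255, 255, 255, 255, 255, 240, 253, 253, 253, 253, 253, 253, 253, 253, 253, 252, 253, 252, 252, 252, 252]
-0.02 [216, 253, 253, 253, 253, 253, 253, 253, 253, 251, 255, 255, 255, 255, 255, 231, 155, 157, 156, 157, 157, 156, 176, 255, 255, 255, 255, 255, 255, 255, 250, 254, 254, 253, 253, 253, 253, 253, 253, 253, 253, 253, 253, 253, 253, 253]
0.02 [70, 254, 255, 255, 255, 255, 255, 255, 255, 255, 255, 255, 255, 255, 255, 134, 154, 156, 159, 158, 154, 152, 220, 255, 255, 255, 255, 255, 255, 255, 255, 255, 255, 255, 255, 255, 255, 255, 255, 255, 255, 255, 255, 2
[... 403 characters left out ...]
 153, 153, 155, 157, 157, 156, 155, 153, 157, 156, 155, 154, 156, 155, 155, 153, 153, 153, 147, 153, 153, 162, 151, 253, 255, 255, 255, 251, 254, 253, 253, 253]
x 0.0 [255, 255, 255, 247, 253, 253, 252, 253, 255, 255, 255, 242, 145, 157, 158, 158, 158, 158, 156, 184, 255, 255, 255, 255, 255, 255, 254, 247, 254, 253, 253, 253, 253, 253, 253]
x 0.01 [255, 255, 255, 247, 253, 253, 251, 253, 255, 255, 255, 251, 138, 156, 155, 153, 153, 152, 152, 184, 255, 255, 255, 255, 255, 255, 253, 248, 253, 253, 253, 253, 253, 253, 252]
tip [158, 159, 160, 163, 162, 156, 152, 152, 153, 154, 153, 154, 155, 157, 160, 159, 137, 255, 255, 255, 255, 255, 255, 255, 238, 253, 253, 253, 253, 253, 252, 252, 252, 205]
```

```bash
python3 - <<'E'
from h import *
p,d,C=load("wrist","w15")
f=np.deg2rad(87.5);u=np.array([np.cos(f),np.sin(f)]);w=np.array([u[1],-u[0]]);o=np.array([.4937,-.2095])
def h(P):
    q=proj(C,[P])[0].round().astype(int); z=np.median(d[q[1]-1:q[1]+2,q[0]-1:q[0]+2]); return round(float(C[3][2]+rays(C,[q])[0][2]*z),4)
for n,x,y,zz in(("key-",-.0145,-.035,.013),("key0",-.0145,0,.013),("key+",-.0145,.04,.013),("tip",.012,.0405,.013),("insert top",.027,-.03,.01),("floor",0,.01,.004)): print(n,h([*(o+x*w+y*u),zz]))
print("lp",h([.4935,-.32,.017]),"head",h([.588,-.33,.024]),"sp",h([.6105,-.195,.017]))
E
```

```text
key- 0.0123
key0 0.0126
key+ 0.0126
tip 0.0126
insert top 0.0096
floor 0.0036
lp 0.016 head 0.0231 sp 0.0159
```

All heights check out (key top 12.6 mm, level; the other parts sit on their floors), so I'm handing in.

```bash
python3 -c "
from rig import ctrl; print(ctrl.job_done())"
```

```text
the job is handed in; nothing more can be done
None
```

I put all four parts away and handed the job in at about 24 s of the 106 s. Final checks showed each part level on its tray or cutout floor and well within the position limits, but the hand-in returned no verdict.

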